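Spread the spindle ring and hold it at its groove

TASK

Lock the tube rotator by pressing the three keys of its keypad fully down one at a time, letting each come back up: first the small round key, then the bar-shaped key, then the large round key. Then take the ring pliers by their two handles out of the blue stand, squeeze the handles fully so that the snap ring on their tips spreads, slide the ring straight down over the rotator's upright spindle stub, without forcing it, until it just meets the flat top of the hub, which brings it level with the groove, and finish there: the program ends still holding the pliers upright and squeezed, with the ring spread in line with the groove. Leave the tube rack, the marker pen and the jar where they are.

Things in the scene. Friction and masses are not known exactly. Their poses are not given: they have to be found in the camera images.
- key_small (a joint): travel of the small round white key (16 mm across), m: 0 up, 0.006 fully down; a spring pushes it up, 1.5 N to start moving, 5 N fully down
- key_bar (a joint): travel of the bar-shaped white key (14 x 38 mm), m: 0 up, 0.006 fully down; same spring
- key_large (a joint): travel of the large round white key (34 mm across), m: 0 up, 0.006 fully down; same spring
- key_small_top (a point): centre of the top of the small round key; x along the row of keys, z up. The three keys stand 58 mm apart in one row on a grey keypad (190 x 60 mm, 30 mm high), in any order; tops 52 mm above the bench when up, 16 mm out of a 44 x 46 mm black surround; pressed straight down
- key_bar_top (a point): centre of the top of the bar-shaped key; its long side (38 mm) lies across the row of keys; z up
- key_large_top (a point): centre of the top of the large round key; z up
- pliers: ring pliers, about 180 g, 131 mm tall, upright in the stand, handles up, the snap ring captive on the tips below. Origin: centre of the ring opening, ring mid-plane; z up along the pliers; y across the two handles (squeeze line); x from the ring's back (-20 mm) to its two eyes (+24). Pivot bolt at x 24, z 55; black handles, 14 mm wide along x, from z 65 to 131. A spring keeps handles apart, ring closed
- pliers_grip (a point): best grip point, midway between the handles: 105 mm above the ring's mid-plane, 24 mm to +x of its centre, axes as the pliers'. Over their outer faces the handles measure 45 mm here when free (53 at the top) and 30 mm, with parallel faces, when squeezed to their stop; 8 N on each reaches the stop, more does no harm. Grip from above, fingers closing along y
- ring_center (a point): centre of the ring's opening (point and axes of body pliers). The ring is 4 mm steel wire. Spread fully, its opening is a circle of 33 mm diameter about this point (outside 41 mm, eyes reach 28.5 mm to +x), the gap between its eyes 17 mm; free, it is 25 mm wide inside and does not pass over the stub
- armleft (a joint): how far the pliers are squeezed, rad: 0 handles free and ring closed, 0.158 handles on their stop and ring fully spread, up to about 0.18 if gripped very hard, as the stop gives a little (the other arm and the ring follow it)
- stand: fixed blue stand of the pliers, base 85 x 85 mm and 6 mm thick, z up; the ring lies loosely on the base inside a rim 19 mm high, and a plate 45 mm high stands on the side of the ring's eyes (+x). Lift the pliers straight up at least 50 mm to clear it. Origin: under the ring's centre, on the bench
- rotator: tube rotator, fixed: white housing 220 x 220 mm, on it a round grey carousel (diameter 190 mm) with capped tubes up to 100 mm above the bench at 74 mm from its axis, in the middle an aluminium hub (diameter 48 mm) with its flat top 100 mm above the bench and the upright spindle stub on it. Origin: on the bench on the spindle's axis, z up
- stub_groove (a point): middle of the ring groove, on the spindle's axis, 105 mm above the bench. The groove is 24 mm in diameter and 10 mm high, from the hub's top face (100 mm) up to the land (110 mm). A ring lying on the hub has its mid-plane 102 mm above the bench. The ring may stand at any angle about the spindle
- stub_end (a point): centre of the stub's free end, 132 mm above the bench. The land above the groove is 29 mm in diameter and its top 6 mm taper to 20 mm, as a lead-in
- tube_rack: bystander: blue tube rack 60 x 85 mm with capped tubes, 112 mm tall. Origin: centre of its underside
- marker: bystander: grey marker pen with black cap, 130 mm long, 14 mm thick, lying along its x. Origin: on the bench, at mid-length
- jar: bystander: closed jar, 60 mm in diameter, 85 mm tall. Origin: centre of its underside
Mind the look-alikes: they are no part of the job. Of the things that look like the pliers, the larger one is meant.

How it is judged:
By the outcome, as a careful person would: the job done as asked, in the order asked, and still so for the second after the job is handed in, while the arm keeps its last pose, push and grip.
It also fails if it takes over 61 s, if anything falls off the work surface, if the arm or the gripper's body presses on something with over 40 N, if the wrist force passes 120 N, or if a joint passes its speed limit or range.

ROBOT

A 7-joint arm with a two-finger parallel gripper is mounted at the origin on the work surface. World frame = base frame: x ahead of the robot, y to its left, z up, the work surface at z = 0. Lengths are in m, angles in rad, forces in N, time in s.
With the tool pointing down it reaches from about 0.4 to 0.85 m from the base axis. Payload 10.4 kg.
Tool frame: the origin (TCP) lies midway between the tips of the shut fingers; the grasp point (between the pads) lies 19 mm behind it; x points along the fingers, y is the direction in which the jaws open and shut, and the axes are right-handed (so a half turn about x gives the same grasp; the last joint's range is limited). The gripper opens to 87 mm and grips with 3 to 60 N. Pads are 19 mm wide; open, the fingers measure 117 mm over their backs; the gripper's body (75 mm by 190 mm) begins 51 mm behind the grasp point.
Start: joints at [1.231, 0.332, -0.065, 1.46, 0.022, 1.35, -0.088], TCP at [0.195, -0.594, 0.223] pointing down, gripper open.
Joint ranges: [-2.6, 2.6], [-0.5, 2.12], [-1.47, 1.34], [0.16, 2.42], [-1.27, 4.41], [0.06, 2.06], [-2.6, 2.6]. Speed limits (rad/s): [2.22, 2.22, 2.79, 2.79, 3.14, 3.14, 3.14].

INTERFACE

Orientations are given as a unit quaternion [x, y, z, w].
In Python, from bench import * gives the robot as it stands.
- The arm moves only by the shell command python3 -m inch 'ROWS' [FORCE]. ROWS is JSON, a list that holds one entry, the list of rows, each a list of 7 numbers: the shift along the world's x, y, z each as a share of 120 mm, from -1 to 1, then the turn, a rotation vector about the world's x, y, z each as a share of 2 pi rad, from -1 to 1, then the closure, from 0 (fully open) to 1 (shut). A call has 1 to 10 rows; each row is the pose to reach, as a shift and turn from the pose commanded when the call began, turning the shorter way round; what a row does not reach only later rows make up. A row lasts 1/10 s, in which the tool goes at most 50 mm and 8.59 degrees, less where a joint would pass 70% of its speed; a pose out of reach is approached as far as the arm can. A call with a number of a shift or a turn outside -1 to 1 is refused whole. A call with a gripper value outside its range is refused whole. The fingers move at their own pace and stop on an object; FORCE is the grip in N (left out, the last holds). Time passes only in rows, so rows that repeat a pose let the fingers close. It gives the time, the measured TCP pose, the force and the opening at its end, in the units of the state.
- read_state(): the state, without advancing time (a new reading comes with each control period).
- camera(name): name is "side" or "top" or "wrist"; returns the picture (400x640x3 uint8, red, green, blue); there is no depth.
- get_calibration(name): a dict with "fx", "fy", "cx", "cy" (pixels), "xyz" and "attitude" of the camera in the world. Camera axes: x right, y up, looking along -z (the intrinsics and any distortion apply to the point x, -y, -z); pixel columns grow to the right and rows downward; lengths in m; the calibration is good to about 2 mm. A picture is of the moment at which its call begins: read the wrist's pose just before it. get_calibration takes no time and is no camera call; for the wrist camera it gives the pose at the moment of the call.
- close_job(): hands the job in, once; it reports no verdict.
The state is a dict: "time": time; "joint_positions": joint angles; "joint_vel": joint speeds; "joint_torque": joint torques, N m; "ee_pos": TCP position; "eef_rot": TCP orientation; "ft_force": force on the tool from outside, world axes, zero at the start; "torque": the same for the moment, N m; "width": finger opening in m.
Only numpy, scipy, OpenCV 4.12 (cv2) and the standard library are available. Lean on these libraries where they do the work, as an engineer would, in place of code of your own. Each camera call takes 0.05 s, during which the arm holds its last target.

## Working session

There is one attempt and no reset: what is moved stays moved. The work goes in short steps, Python scripts to look and compute and a shell command to move; the robot and the scene stay as the last step left them, time stands still between calls to the robot, and variables do not carry over. Pictures are saved under pics/ and viewed, and the job is handed in when it is done.

```bash
ls; mkdir -p pics; python3 - <<'E'
from bench import *
import cv2
s=read_state()
for k in s: print(k,s[k])
for n in ["top","side","wrist"]:
    print(n,get_calibration(n))
    cv2.imwrite(f"pics/{n}0.png",camera(n)[:,:,::-1])
E
```

```text
pics
time 0.0
joint_positions [ 1.23139362  0.33287416 -0.0646836   1.46094392  0.02159922  1.34991934
 -0.08849526]
joint_vel [-0.00120149 -0.00011044  0.00018405  0.00010052  0.00110906 -0.00019216
  0.00017768]
joint_torque [-9.92668902e-05 -6.23258042e+01  2.45843350e-02 -3.89898455e+01
 -6.12694491e-02  3.97063955e-02  9.97323423e-05]
ee_pos [ 0.19456727 -0.59352632  0.22175124]
eef_rot [-0.6981474  -0.11204369  0.69835973 -0.11104104]
ft_force [-0.01898925  0.98815179 -0.29201663]
torque [ 0.06007634 -0.01454449  0.01697698]
width 0.08715084190382812
top {'fx': 390.62209651347064, 'fy': 390.62209651347064, 'cx': 321.89695007430356, 'cy': 204.00100962330094, 'xyz': array([0.51943716, 0.1223278 , 1.05314599]), 'attitude': array([-0.0366164 ,  0.01941149,  0.71299082, -0.69994752])}
side {'fx': 494.2307811784029, 'fy': 494.2307811784029, 'cx': 315.9675981748009, 'cy': 197.13834827910046, 'xyz': array([-0.23063631,  0.9243568 ,  0.87749519]), 'attitude': array([-0.1866554 ,  0.42804899,  0.81887651, -0.33372906])}
wrist {'fx': 305.38199437016266, 'fy': 305.38199437016266, 'cx': 316.69392445339605, 'cy': 198.33144827615686, 'xyz': array([ 0.25905046, -0.57158958,  0.38447788]), 'attitude': array([-0.09999267,  0.07373172, -0.58225878,  0.80345492])}
```

View pics/top0.png

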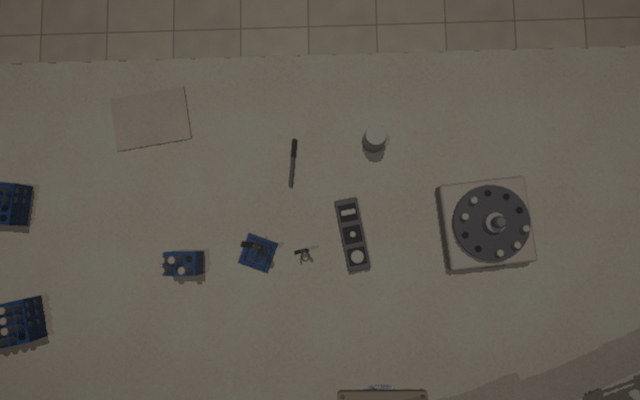

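View pics/side0.png

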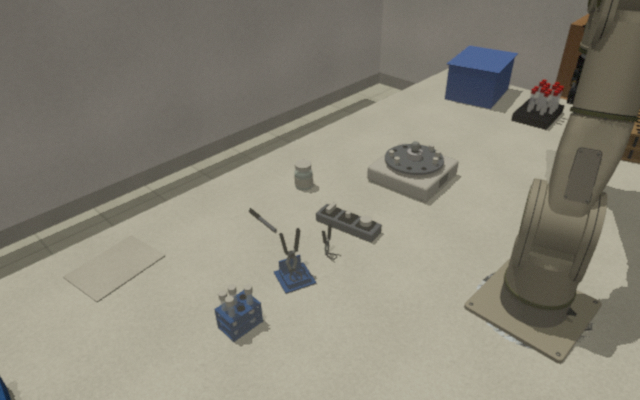

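View pics/wrist0.png

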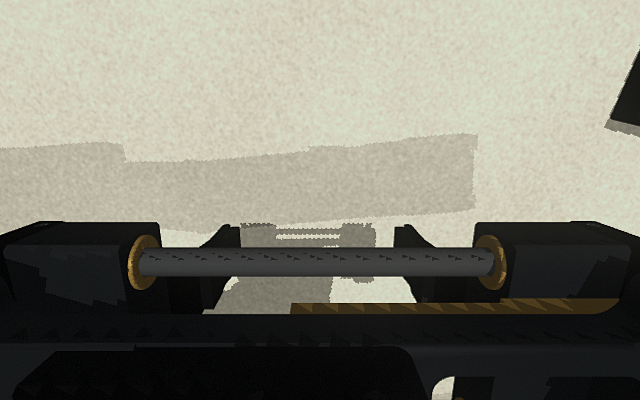

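The top view shows the keypad at about (352,234), the stand with large pliers at (258,252), a small pliers look-alike without a stand at (305,253), and the rotator at (492,225). The tube rack is at (183,264), the pen at (293,163) and the jar at (375,139). I'll make helpers and enlarge.

```bash
cat > h.py <<'E'
import numpy as np, cv2
from scipy.spatial.transform import Rotation as R
def ray(c,u,v):
    d=np.array([(u-c['cx'])/c['fx'],-(v-c['cy'])/c['fy'],-1.0])
    return np.array(c['xyz']),R.from_quat(c['attitude']).apply(d)
def onz(c,u,v,z):
    o,d=ray(c,u,v); return o+d*(z-o[2])/d[2]
def proj(c,p):
    q=R.from_quat(c['attitude']).inv().apply(np.atleast_2d(p)-c['xyz'])
    return np.c_[c['cx']-c['fx']*q[:,0]/q[:,2], c['cy']+c['fy']*q[:,1]/q[:,2]]
def crop(im,x0,y0,x1,y1,s): return cv2.resize(im[y0:y1,x0:x1],None,fx=s,fy=s,interpolation=cv2.INTER_CUBIC)
def tri(rays):
    A=np.zeros((3,3));b=np.zeros(3)
    for o,d in rays:
        d=d/np.linalg.norm(d);M=np.eye(3)-np.outer(d,d);A+=M;b+=M@o
    p=np.linalg.solve(A,b);return p,[np.linalg.norm((np.eye(3)-np.outer(d,d)/(d@d))@(p-o)) for o,d in rays]
E
python3 - <<'E'
import cv2,numpy as np
from h import *
t=cv2.imread('pics/top0.png');s=cv2.imread('pics/side0.png')
a=crop(t,225,190,385,280,5); cv2.imwrite('pics/t1.png',np.clip(a*1.6,0,255))
a=crop(t,430,165,550,280,5); cv2.imwrite('pics/t2.png',np.clip(a*1.6,0,255))
a=crop(s,240,190,400,300,5); cv2.imwrite('pics/s1.png',np.clip(a*1.6,0,255))
a=crop(s,360,130,470,205,7); cv2.imwrite('pics/s2.png',np.clip(a*1.6,0,255))
E
```

```text
[ WARN:0@0.606] global loadsave.cpp:1063 imwrite_ Unsupported depth image for selected encoder is fallbacked to CV_8U.
```

View pics/t1.png

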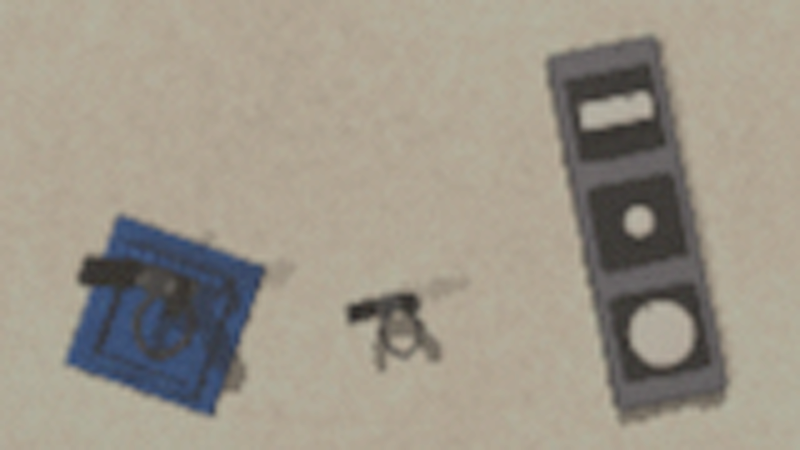

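View pics/t2.png

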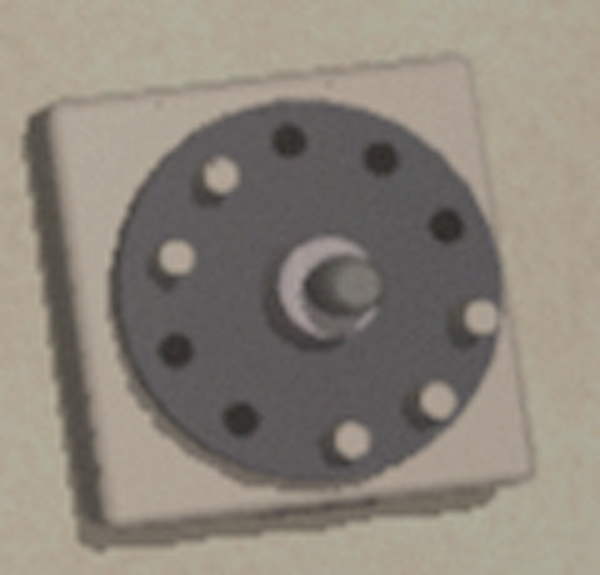

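View pics/s1.png

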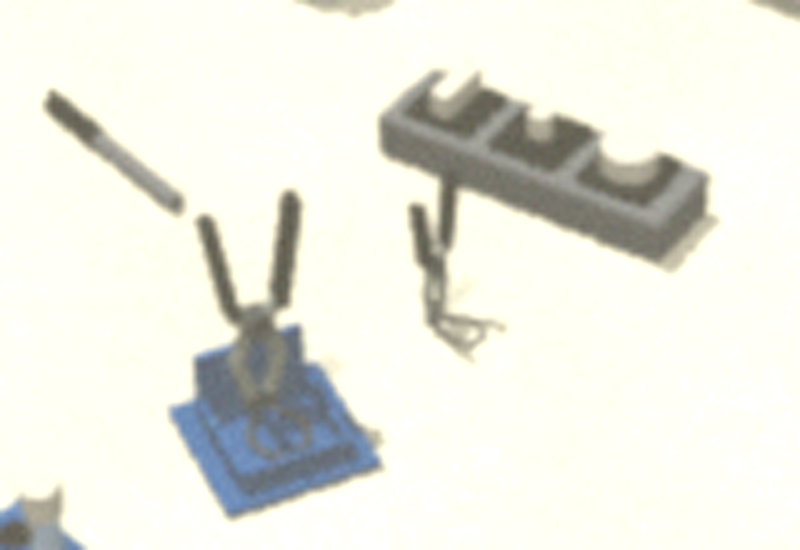

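View pics/s2.png

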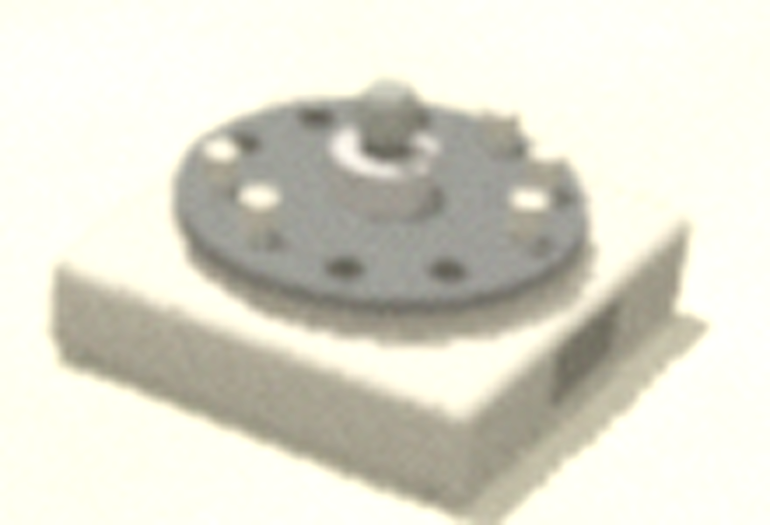

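```bash
python3 - <<'E'
import cv2,numpy as np
from h import *
from bench import get_calibration
ct=get_calibration('top');cs=get_calibration('side')
t=cv2.imread('pics/top0.png')
hsv=cv2.cvtColor(t,cv2.COLOR_BGR2HSV)
# keypad keys
g=cv2.cvtColor(t,cv2.COLOR_BGR2GRAY)
reg=np.zeros_like(g);quad=onz  
for (cx,cy,n) in [(348,212,'bar'),(353,234,'small'),(357.5,257,'large')]:
    r=np.zeros_like(g);cv2.rectangle(r,(int(cx)-8,int(cy)-9),(int(cx)+9,int(cy)+9),255,-1)
    m=((g>120)&(r>0)).astype(np.uint8)
    k,l,st,ce=cv2.connectedComponentsWithStats(m)
    i=1+np.argmin(np.hypot(ce[1:,0]-cx,ce[1:,1]-cy)); print(n,ce[i],st[i],onz(ct,*ce[i],0.052))
# grey-level keypad outline
b=((hsv[...,0]>95)&(hsv[...,0]<125)&(hsv[...,1]>110)).astype(np.uint8)
b[:,:225]=0;b[:,300:]=0
c=max(cv2.findContours(b,0,2)[0],key=cv2.contourArea)
rc=cv2.minAreaRect(c);print('stand',rc);
bp=cv2.boxPoints(rc);print([onz(ct,*p,0.006).round(4) for p in bp], onz(ct,*rc[0],0.006))
# stub end top view crop (355,283)->
print('stubend',onz(ct,430+358/5-.4,165+284/5-.4,0.132))
# stereo
print('stub st',tri([ray(ct,430+355/5-.4,165+284/5-.4),ray(cs,360+390/7-.4,130+88/7-.4)]))
f=lambda x,y:ray(ct,225+x/5-.4,190+y/5-.4)
fs=lambda x,y:ray(cs,240+x/5-.4,190+y/5-.4)
print('ring',onz(ct,225+165/5-.4,190+324/5-.4,0.008), onz(cs,240+280/5-.4,190+430/5-.4,0.008))
for p in [(205,217),(290,197)]: 
    q=onz(cs,240+p[0]/5-.4,190+p[1]/5-.4,0.137); print('handle top side',q,proj(ct,q), (proj(ct,q)-[225,190]+.4)*5)
print('tilt',R.from_quat(ct['attitude']).as_matrix().round(3))
E
```

```text
Traceback (most recent call last):
ValueError: attempt to get argmin of an empty sequence
```

```bash
cat > m1.py <<'E'
import cv2,numpy as np
from h import *
from bench import get_calibration
ct=get_calibration('top');cs=get_calibration('side')
t=cv2.imread('pics/top0.png')
hsv=cv2.cvtColor(t,cv2.COLOR_BGR2HSV)
g=cv2.cvtColor(t,cv2.COLOR_BGR2GRAY)
print(g[205:218,340:358])
for (cx,cy,n) in [(348,212,'bar'),(353,234,'small'),(357.5,257,'large')]:
    r=np.zeros_like(g);cv2.rectangle(r,(int(cx)-9,int(cy)-8),(int(cx)+9,int(cy)+8),255,-1)
    m=((g>85)&(r>0)).astype(np.uint8)
    k,l,st,ce=cv2.connectedComponentsWithStats(m)
    i=1+np.argmin(np.hypot(ce[1:,0]-cx,ce[1:,1]-cy)); print(n,ce[i],st[i],onz(ct,*ce[i],0.052))
b=((hsv[...,0]>95)&(hsv[...,0]<125)&(hsv[...,1]>110)).astype(np.uint8)
b[:,:225]=0;b[:,300:]=0
c=max(cv2.findContours(b,0,2)[0],key=cv2.contourArea)
rc=cv2.minAreaRect(c);print('stand',rc);
bp=cv2.boxPoints(rc);print([onz(ct,*p,0.006).round(4) for p in bp], onz(ct,*rc[0],0.006))
print('stubend',onz(ct,430+358/5-.4,165+284/5-.4,0.132))
print('stub st',tri([ray(ct,430+355/5-.4,165+284/5-.4),ray(cs,360+390/7-.4,130+88/7-.4)]))
print('ring',onz(ct,225+165/5-.4,190+324/5-.4,0.008), onz(cs,240+280/5-.4,190+430/5-.4,0.008))
for p in [(205,217),(290,197)]: 
    q=onz(cs,240+p[0]/5-.4,190+p[1]/5-.4,0.137); print('handle top side',q,proj(ct,q), (proj(ct,q)-[225,190]+.4)*5)
print('tilt',R.from_quat(ct['attitude']).as_matrix().round(3))
E
python3 m1.py
```

```text
[[ 54  51  43  44  39  37  40  38  40  36  37  40  39  39  39  51  60  63]
 [ 39  38  40  38  39  36  39  38  38  37  38  38  38  39  36  44  58  58]
 [ 40  38  40  40  38  40  39  38  37  39  38  38  36  38  38  41  59  60]
 [ 38  39  42  40  37  39  39  39  40  42  49  58  75  81  66  44  57  59]
 [ 39  39  38  38  39  47  57  76  82  85  77  87 102 107  95  62  53  61]
 [ 45  58  76  83  86  89  93 101 108 107 100 103 107 106 105  75  49  58]
 [ 53  84 104 108 108 108 108 108 107 109 109 107 107 107 107  77  42  58]
 [ 50  93 108 108 109 109 109 108 106 107 107 105 107 106 105  77  43  56]
 [ 42  91 108 108 108 107 108 107 106 105 101  95  87  83  79  60  39  55]
 [ 40  89 107 107 105 102  94  90  83  81  76  65  50  37  36  38  37  55]
 [ 40  71  85  84  82  76  63  49  40  37  38  35  37  34  35  36  36  50]
 [ 41  43  44  40  38  34  36  35  33  35  37  37  37  35  38  36  37  43]
 [ 44  34  36  36  36  35  36  35  35  36  38  38  37  37  39  39  37  37]]
bar [347.60655738 211.6557377 ] [341 209  14   6  61] [0.57822599 0.08044213 0.052     ]
small [352.09090909 233.90909091] [
[... 270 characters left out ...]
.3364, 0.006 ]), array([0.4639, 0.3043, 0.006 ]), array([0.4472, 0.2922, 0.006 ]), array([0.4247, 0.3243, 0.006 ])] [0.44425907 0.31429475 0.006     ]
stubend [ 0.54400261 -0.27320543  0.132     ]
stub st (array([ 0.54293398, -0.27384054,  0.12999206]), [np.float64(0.0015739704486294626), np.float64(0.0015739704486293646)])
ring [0.47114017 0.32101624 0.008     ] [0.46980178 0.32041146 0.008     ]
handle top side [0.49989448 0.3340756  0.137     ] [[241.60758157 244.87926582]] [[ 85.03790786 276.39632909]]
handle top side [0.48151985 0.29514982 0.137     ] [[258.16302324 252.48929348]] [[167.8151162  314.44646739]]
tilt [[-0.017  0.997 -0.079]
 [-1.    -0.019 -0.024]
 [-0.025  0.079  0.997]]
```

```bash
cat > p.py <<'E'
from bench import *
from h import *
def show():
    s=read_state();M=R.from_quat(s['eef_rot']).as_matrix()
    print('t',round(s['time'],2),'tcp',np.round(s['ee_pos'],4),'w',round(s['width'],4),'F',np.round(s['ft_force'],1),'q',np.round(s['joint_positions'],2))
    print('toolx',M[:,0].round(3),'tooly',M[:,1].round(3),'yhead',np.degrees(np.arctan2(M[1,1],M[0,1])).round(2))
    return s
if __name__=='__main__': show()
E
python3 p.py; python3 - <<'E'
from h import *
from bench import get_calibration
ct=get_calibration('top')
P=[onz(ct,225+x/5-.4,190+y/5-.4,0.006) for x,y in [(122,215),(265,262),(215,412),(68,362)]]
print(np.round(P,4),np.mean(P,0))
for i in range(4):
    d=P[(i+1)%4]-P[i];print(np.linalg.norm(d),np.degrees(np.arctan2(d[1],d[0])))
E
```

```text
t 0.15 tcp [ 0.1946 -0.5936  0.2219] w 0.0872 F [ 0.7  1.7 -0.6] q [ 1.23  0.33 -0.06  1.46  0.02  1.35 -0.09]
toolx [-0.     0.001 -1.   ] tooly [ 0.312 -0.95  -0.001] yhead -71.84
[[0.5296 0.3443 0.006 ]
 [0.5031 0.2675 0.006 ]
 [0.4241 0.2949 0.006 ]
 [0.4517 0.3736 0.006 ]] [0.47713261 0.32006337 0.006     ]
0.08129007211322621 -108.99229705731084
0.08366613439256153 160.89756167644038
0.08341351698720446 70.64729155054273
0.08317261042112636 -20.564946833268717
```

```bash
python3 -m inch '[[[0.25,0.5,0,0,0,-0.011,1],[0.5,1,0,0,0,-0.022,1],[0.5,1,0,0,0,-0.022,1],[0.5,1,0,0,0,-0.022,1]]]' 20; python3 -m inch '[[[0.25,0.5,0,0,0,0,1],[0.5,1,0,0,0,0,1],[0.5,1,0,0,0,0,1],[0.5,1,0,0,0,0,1]]]'; python3 p.py
```

```text
time: 0.55
ee_pos: [0.2581, -0.4698, 0.2229]
eef_rot: [0.704, 0.066, -0.704, 0.065]
ft_force: [-0.2, -0.8, -0.1]
width: 0.0629
time: 0.95
ee_pos: [0.3171, -0.3503, 0.2228]
eef_rot: [0.704, 0.065, -0.704, 0.065]
ft_force: [0.4, 0.1, 0.7]
width: 0.0308
t 0.95 tcp [ 0.3171 -0.3503  0.2228] w 0.0308 F [0.4 0.1 0.7] q [ 0.98  0.01 -0.24  1.84  0.    1.3  -0.65]
toolx [ 0.001  0.    -1.   ] tooly [ 0.184 -0.983 -0.   ] yhead -79.41
```

```bash
python3 -m inch '[[[0.22,0.45,0,0,0,0,1],[0.45,0.95,0,0,0,0,1],[0.45,0.95,0,0,0,0,1],[0.45,0.95,0,0,0,0,1]]]'; python3 -m inch '[[[0.22,0.45,0,0,0,0,1],[0.45,0.95,0,0,0,0,1],[0.45,0.95,0,0,0,0,1],[0.45,0.95,0,0,0,0,1]]]';python3 -m inch '[[[0.22,0.45,0,0,0,0,1],[0.45,0.95,0,0,0,0,1],[0.45,0.95,0,0,0,0,1],[0.45,0.95,0,0,0,0,1]]]'; python3 - <<'E'
from p import *
show(); c=get_calibration('wrist');im=camera('wrist')
cv2.imwrite('pics/w1.png',im[:,:,::-1]);print(c)
for n,p in dict(bar=[.5782,.0804,.052],small=[.5212,.0703,.052],large=[.4643,.0598,.052]).items(): print(n,proj(c,p))
E
```

```text
time: 1.35
ee_pos: [0.3701, -0.2377, 0.2228]
eef_rot: [0.704, 0.065, -0.704, 0.065]
ft_force: [0.2, -0.7, -0.0]
width: 0.003
time: 1.75
ee_pos: [0.424, -0.1241, 0.2227]
eef_rot: [0.704, 0.065, -0.704, 0.064]
ft_force: [0.2, -1.4, 0.3]
width: 0.0009
time: 2.15
ee_pos: [0.4779, -0.0104, 0.2225]
eef_rot: [0.704, 0.065, -0.704, 0.064]
ft_force: [-0.5, -0.5, -0.4]
width: 0.0003
t 2.15 tcp [ 0.4779 -0.0104  0.2225] w 0.0003 F [-0.5 -0.5 -0.4] q [ 0.59  0.05 -0.67  1.8   0.03  1.3  -1.48]
toolx [ 0.     0.001 -1.   ] tooly [ 0.181 -0.984 -0.001] yhead -79.59
{'fx': 305.38199437016266, 'fy': 305.38199437016266, 'cx': 316.69392445339605, 'cy': 198.33144827615686, 'xyz': array([0.5444634 , 0.0027293 , 0.38516252]), 'attitude': array([-0.09459749,  0.08018157, -0.63519343,  0.76233296])}
bar [[248.42125775  73.06516202]]
small [[251.0917989  131.15208936]]
large [[253.90680087 184.34740303]]
```

View pics/w1.png

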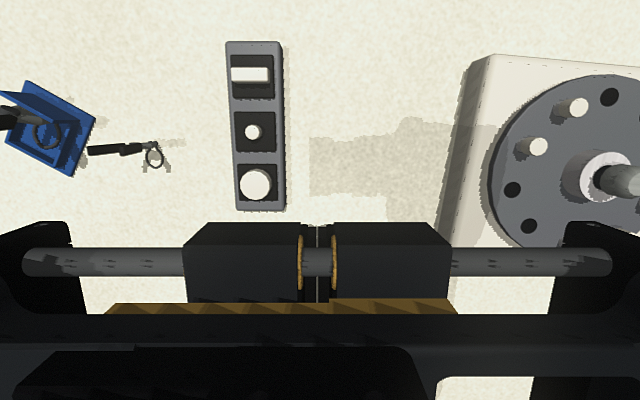

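Wrist view: bar key at (252,74), small round at (253,132), large round at (255,184), all within a few px of the top-view prediction. The stand is at left (47,130) and the stub's end at the right (630,183).

```bash
cat > m2.py <<'E'
from p import *
import sys
def keys(f,c):
    g=cv2.imread(f,0)
    for n,(x,y),s in [('bar',(250,74),22),('small',(252,132),14),('large',(255,184),19)]:
        m=np.zeros_like(g);m[y-s//1:y+s,x-s:x+s]=(g[y-s:y+s,x-s:x+s]>190)
        k,l,st,ce=cv2.connectedComponentsWithStats(m)
        i=1+np.argmax(st[1:,4]);print(n,ce[i].round(1),st[i],onz(c,*ce[i],.052).round(4))
c=get_calibration('wrist')
keys('pics/w1.png',c)
im=cv2.imread('pics/w1.png')
cv2.imwrite('pics/w1a.png',crop(im,0,60,130,190,5))
E
python3 m2.py
```

```text
bar [248.7  73.9] [231  68  36  13 463] [0.5768 0.0773 0.052 ]
small [251.6 131.8] [245 125  14  14 149] [0.52   0.0671 0.052 ]
large [254.3 184.9] [240 171  29  29 653] [0.4632 0.0569 0.052 ]
```

View pics/w1a.png

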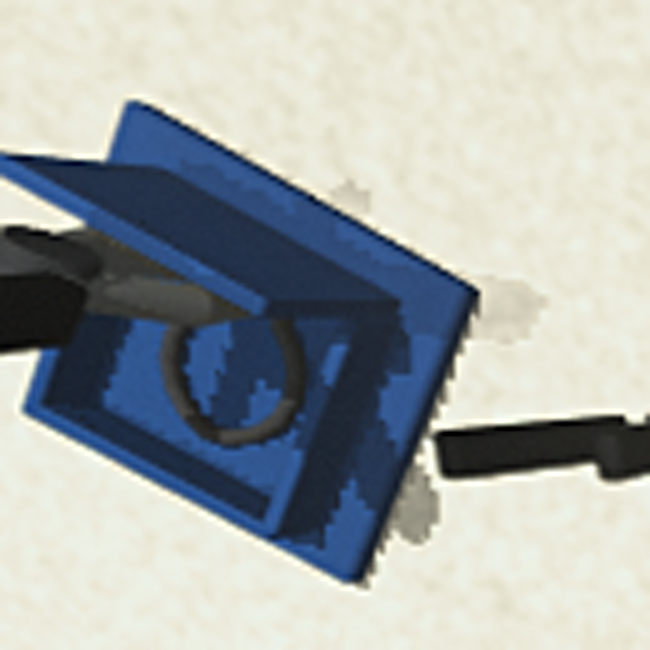

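```bash
cat >> p.py <<'E'
E
cat >> h.py <<'E'
def snap(n,f):
    from bench import camera,get_calibration,read_state
    import json
    c=get_calibration(n);im=camera(n)
    cv2.imwrite(f'pics/{f}.png',im[:,:,::-1])
    json.dump({k:np.asarray(v).tolist() for k,v in c.items()},open(f'pics/{f}.json','w'))
    return im[:,:,::-1].copy(),c
def load(f):
    import json
    return cv2.imread(f'pics/{f}.png'),{k:np.array(v) for k,v in json.load(open(f'pics/{f}.json')).items()}
E
python3 p.py; python3 - <<'E'
from h import *; import json
c={'fx': 305.38199437016266, 'fy': 305.38199437016266, 'cx': 316.69392445339605, 'cy': 198.33144827615686, 'xyz': [0.5444634 , 0.0027293 , 0.38516252], 'attitude': [-0.09459749,  0.08018157, -0.63519343,  0.76233296]}
json.dump(c,open('pics/w1.json','w'))
im,c=load('w1')
for n,u in dict(bar=(248.7,73.9),small=(251.6,131.8),large=(254.3,184.9)).items(): print(n,onz(c,*u,.052))
# ring in crop: ellipse centre ; free ring 25 inside
f=lambda x,y,z:onz(c,x/5-.4,60+y/5-.4,z)
print('ring',f(233,382,.008)); 
P=[f(*p,.006) for p in [(133,100),(478,290),(355,583),(25,408)]]
print(np.round(P,4),np.mean(P,0))
for i in range(4):
    d=P[(i+1)%4]-P[i];print(np.linalg.norm(d),np.degrees(np.arctan2(d[1],d[0])))
E
```

```text
t 2.2 tcp [ 0.4772 -0.0127  0.2223] w 0.0002 F [-0.9  0.6  0.5] q [ 0.59  0.05 -0.67  1.81  0.03  1.3  -1.48]
toolx [-0.  0. -1.] tooly [ 0.178 -0.984 -0.   ] yhead -79.73
bar [0.57746028 0.08001971 0.052     ]
small [0.52062686 0.06967978 0.052     ]
large [0.46375604 0.05928728 0.052     ]
ring [0.46757193 0.32318674 0.008     ]
[[0.5291 0.3457 0.006 ]
 [0.5    0.2661 0.006 ]
 [0.4219 0.2963 0.006 ]
 [0.4516 0.3753 0.006 ]] [0.47562607 0.3208519  0.006     ]
0.08471794079067974 -110.05452905085124
0.08375233148200377 158.84867511360255
0.08441336284819598 69.42108963183037
0.08297453799046166 -20.948815708123206
```

```bash
python3 -m inch '[[[0.18,0.34,-0.3,0,0,0,1],[0.368,0.68,-0.7,0,0,0,1],[0.368,0.68,-1,0,0,0,1],[0.368,0.68,-1,0,0,0,1],[0.368,0.68,-1,0,0,0,1]]]'; python3 p.py; python3 -m inch '[[[0,0,-0.2,0,0,0,1],[0,0,-0.36,0,0,0,1],[0,0,-0.36,0,0,0,1],[0,0,-0.36,0,0,0,1]]]'; python3 p.py
```

```text
time: 2.7
ee_pos: [0.5202, 0.0673, 0.1015]
eef_rot: [-0.703, -0.062, 0.706, -0.063]
ft_force: [0.8, -0.5, 0.8]
width: 0.0005
t 2.7 tcp [0.5202 0.0673 0.1015] w 0.0005 F [ 0.8 -0.5  0.8] q [ 0.42  0.3  -0.72  1.84  0.22  1.09 -1.78]
toolx [-0.003 -0.001 -1.   ] tooly [ 0.176 -0.984  0.   ] yhead -79.88
time: 3.1
ee_pos: [0.522, 0.0681, 0.0614]
eef_rot: [0.705, 0.062, -0.704, 0.063]
ft_force: [0.7, -0.9, 0.0]
width: 0.0004
t 3.1 tcp [0.522  0.0681 0.0614] w 0.0004 F [ 0.7 -0.9  0. ] q [ 0.39  0.36 -0.7   1.87  0.27  1.01 -1.82]
toolx [ 0.002 -0.001 -1.   ] tooly [ 0.175 -0.984  0.001] yhead -79.89
```

```bash
python3 -m inch '[[[0,0.01,-0.04,0,0,0,1],[0,0.01,-0.06,0,0,0,1],[0,0.01,-0.08,0,0,0,1],[0,0.01,-0.1,0,0,0,1],[0,0.01,-0.1,0,0,0,1]]]'; python3 p.py;  python3 -c "
from h import *
i,c=snap('side','s3');cv2.imwrite('pics/s3a.png',crop(i,310,170,410,250,7))"
```

```text
time: 3.6
ee_pos: [0.5214, 0.0707, 0.0476]
eef_rot: [0.705, 0.063, -0.704, 0.063]
ft_force: [1.5, -1.6, 3.0]
width: 0.0008
t 3.6 tcp [0.5214 0.0707 0.0476] w 0.0008 F [ 1.5 -1.6  3. ] q [ 0.38  0.38 -0.7   1.88  0.29  0.99 -1.83]
toolx [ 0.001 -0.    -1.   ] tooly [ 0.177 -0.984  0.   ] yhead -79.78
```

View pics/s3a.png

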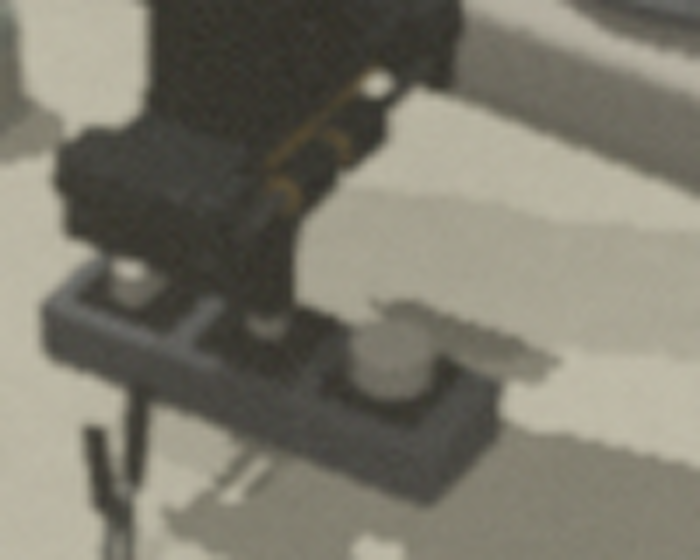

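The finger sits on the small key, part-way down at about 3 N, and the other keys are clear. Press further.

```bash
python3 -m inch '[[[0,0,-0.02,0,0,0,1],[0,0,-0.035,0,0,0,1],[0,0,-0.035,0,0,0,1],[0,0,-0.035,0,0,0,1]]]'; python3 p.py|head -1
```

```text
time: 4.05
ee_pos: [0.5218, 0.0708, 0.0459]
eef_rot: [0.705, 0.062, -0.704, 0.064]
ft_force: [-11.1, -4.4, 34.6]
width: 0.0005
t 4.05 tcp [0.5218 0.0708 0.0459] w 0.0005 F [-11.1  -4.4  34.6] q [ 0.38  0.38 -0.7   1.88  0.29  0.98 -1.84]
```

```bash
python3 -m inch '[[[0,0,0.15,0,0,0,1],[0,0,0.3,0,0,0,1],[0,0,0.3,0,0,0,1],[0.24,0.04,0.3,0,0,0,1],[0.475,0.075,0.3,0,0,0,1],[0.475,0.075,0.3,0,0,0,1],[0.475,0.075,0.3,0,0,0,1]]]'; python3 p.py|head -1;  python3 -m inch '[[[0,0,-0.1,0,0,0,1],[0,0,-0.2,0,0,0,1],[0,0,-0.25,0,0,0,1],[0,0,-0.275,0,0,0,1],[0,0,-0.275,0,0,0,1],[0,0,-0.275,0,0,0,1]]]'; python3 p.py|head -1
```

```text
time: 4.75
ee_pos: [0.5771, 0.0803, 0.0778]
eef_rot: [-0.703, -0.063, 0.705, -0.063]
ft_force: [-0.8, -0.6, -0.8]
width: 0.0005
t 4.75 tcp [0.5771 0.0803 0.0778] w 0.0005 F [-0.8 -0.6 -0.8] q [ 0.34  0.45 -0.68  1.71  0.31  1.1  -1.84]
time: 5.35
ee_pos: [0.5768, 0.0796, 0.0464]
eef_rot: [-0.704, -0.063, 0.705, -0.063]
ft_force: [-7.6, -1.6, 10.2]
width: 0.0004
t 5.35 tcp [0.5768 0.0796 0.0464] w 0.0004 F [-7.6 -1.6 10.2] q [ 0.32  0.49 -0.67  1.73  0.35  1.04 -1.86]
```

```bash
python3 -m inch '[[[0,0,-0.01,0,0,0,1],[0,0,-0.01,0,0,0,1]]]'; python3 -m inch '[[[0,0,0.15,0,0,0,1],[0,0,0.3,0,0,0,1],[0,0,0.3,0,0,0,1],[-0.3,-0.05,0.3,0,0,0,1],[-0.6,-0.1,0.3,0,0,0,1],[-0.95,-0.17,0.3,0,0,0,1],[-0.95,-0.17,0.3,0,0,0,1],[-0.95,-0.17,0.3,0,0,0,1]]]'; python3 p.py|head -1;  python3 -m inch '[[[0,0,-0.1,0,0,0,1],[0,0,-0.2,0,0,0,1],[0,0,-0.25,0,0,0,1],[0,0,-0.29,0,0,0,1],[0,0,-0.29,0,0,0,1],[0,0,-0.29,0,0,0,1]]]'; python3 p.py|head -1
```

```text
time: 5.55
ee_pos: [0.5769, 0.0796, 0.0462]
eef_rot: [-0.704, -0.062, 0.705, -0.064]
ft_force: [-12.1, -3.2, 21.2]
width: 0.0003
time: 6.35
ee_pos: [0.4632, 0.0587, 0.0806]
eef_rot: [-0.704, -0.062, 0.704, -0.063]
ft_force: [0.6, 1.3, 1.2]
width: 0.0008
t 6.35 tcp [0.4632 0.0587 0.0806] w 0.0008 F [0.6 1.3 1.2] q [ 0.48  0.2  -0.76  2.    0.16  1.01 -1.74]
time: 6.95
ee_pos: [0.4639, 0.0597, 0.0463]
eef_rot: [-0.704, -0.063, 0.705, -0.063]
ft_force: [-5.7, -0.4, 11.4]
width: 0.0003
t 6.95 tcp [0.4639 0.0597 0.0463] w 0.0003 F [-5.7 -0.4 11.4] q [ 0.46  0.26 -0.74  2.02  0.22  0.94 -1.79]
```

```bash
python3 -m inch '[[[0,0,-0.01,0,0,0,1],[0,0,-0.01,0,0,0,1]]]'; python3 -m inch '[[[0,0,0.2,0,0,0,1],[0,0,0.5,0,0,0,1],[0,0,1,0,0,0,1],[0,0,1,0,0,0,1]]]'; python3 -c "
from h import *
i,c=snap('side','s4');cv2.imwrite('pics/s4a.png',crop(i,310,170,410,250,6))"; python3 -m inch '[[[-0.1,0.4,0.4,0,0,0,0],[-0.2,1,0.7,0,0,0,0],[-0.2,1,0.7,0,0,0,0],[-0.2,1,0.7,0,0,0,0]]]';  python3 -m inch '[[[-0.1,0.4,0,0,0,0,0],[-0.15,0.9,0,0,0,0,0],[-0.15,0.9,0,0,0,0,0],[-0.15,0.9,0,0,0,0,0],[-0.15,0.9,0,0,0,0,0]]]'; python3 p.py; python3 -c "
from h import *
i,c=snap('wrist','w2')"
```

```text
time: 7.15
ee_pos: [0.464, 0.0598, 0.0461]
eef_rot: [-0.704, -0.063, 0.705, -0.063]
ft_force: [-9.9, -2.0, 26.0]
width: 0.0005
time: 7.55
ee_pos: [0.4664, 0.0604, 0.1694]
eef_rot: [0.707, 0.063, -0.702, 0.063]
ft_force: [0.3, -0.1, -0.5]
width: 0.0004
time: 8.0
ee_pos: [0.4391, 0.186, 0.2509]
eef_rot: [0.705, 0.067, -0.703, 0.065]
ft_force: [0.5, -0.2, -0.7]
width: 0.0248
time: 8.5
ee_pos: [0.4222, 0.2862, 0.2477]
eef_rot: [-0.704, -0.063, 0.705, -0.063]
ft_force: [0.2, 0.0, 0.1]
width: 0.0643
t 8.5 tcp [0.4222 0.2862 0.2477] w 0.0643 F [0.2 0.  0.1] q [ 0.22  0.17 -0.99  1.68  0.14  1.37 -2.18]
toolx [-0.002 -0.001 -1.   ] tooly [ 0.177 -0.984  0.001] yhead -79.8
```

View pics/w2.png

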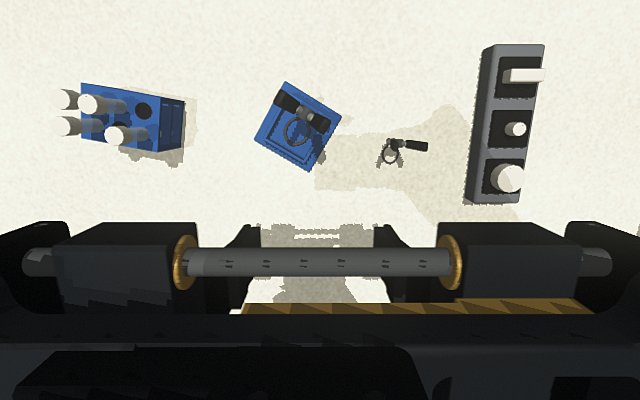

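View pics/s4a.png

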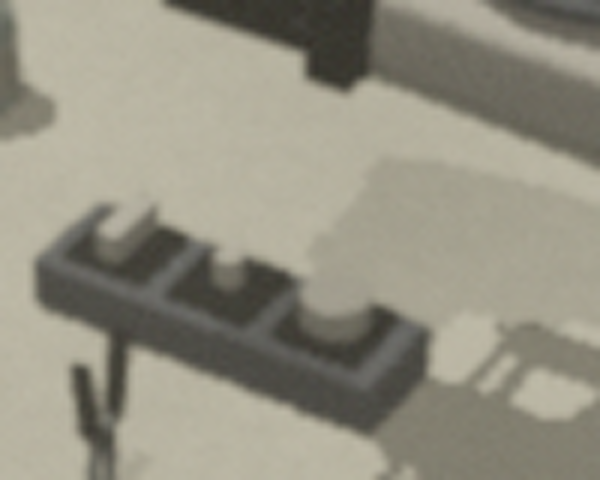

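All three keys are up again. There are two pliers-like things in w2. One at (298,127) stands in the blue stand and is larger. The other, at (400,148), is smaller and has no stand. The first fits; confirming with a crop.

```bash
python3 -c "
from h import *
i,c=load('w2');cv2.imwrite('pics/w2a.png',crop(i,245,70,350,180,5.0))"
```

```text
(no output)
```

View pics/w2a.png

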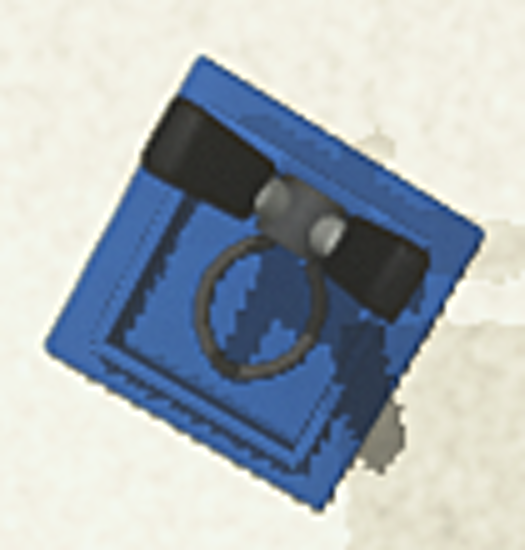

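```bash
python3 - <<'E'
from h import *
im,c=load('w2')
f=lambda x,y,z:onz(c,245+x/5-.4,70+y/5-.4,z)
a=f(162,128,.138);b=f(412,288,.138);d=a-b
print(a,b,np.linalg.norm(d),np.degrees(np.arctan2(d[1],d[0])),(a+b)/2)
print('ring',f(260,308,.008),'back',f(240,373,.008))
P=[f(*p,.006) for p in [(202,55),(485,235),(320,512),(45,348)]]
print(np.round(P,4),np.mean(P,0))
for i in range(4):
    d=P[(i+1)%4]-P[i];print(np.linalg.norm(d),np.degrees(np.arctan2(d[1],d[0])))
E
```

```text
[0.50321241 0.33630388 0.138     ] [0.48474205 0.28974647 0.138     ] 0.05008738560291108 68.36067308126586 [0.49397723 0.31302518 0.138     ]
ring [0.47080829 0.32265675 0.008     ] back [0.4535784  0.32512612 0.008     ]
[[0.5289 0.3468 0.006 ]
 [0.4989 0.2691 0.006 ]
 [0.4209 0.2984 0.006 ]
 [0.4508 0.3762 0.006 ]] [0.47486838 0.32264217 0.006     ]
0.08335481471288571 -111.08521787494232
0.08330479327789156 159.3602918348371
0.08334456416436789 69.0081544482632
0.08344069303623781 -20.63331887846253
```

```bash
python3 -m inch '[[[0.1,0,0,0,0,0.022,0],[0.2,0.05,0,0,0,0.044,0],[0.3,0.1,0,0,0,0.066,0],[0.4,0.15,0,0,0,0.088,0],[0.5,0.2,0,0,0,0.11,0],[0.593,0.228,0,0,0,0.132,0],[0.593,0.228,0,0,0,0.154,0],[0.593,0.228,0,0,0,0.176,0],[0.593,0.228,0,0,0,0.198,0],[0.593,0.228,0,0,0,0.22,0]]]';  python3 -m inch '[[[0,0,0,0,0,0.022,0],[0,0,0,0,0,0.044,0],[0,0,0,0,0,0.066,0],[0,0,0,0,0,0.088,0],[0,0,0,0,0,0.11,0],[0,0,0,0,0,0.132,0],[0,0,0,0,0,0.154,0],[0,0,0,0,0,0.176,0],[0,0,0,0,0,0.193,0],[0,0,0,0,0,0.193,0]]]'; python3 p.py; python3 -c "
from h import *
i,c=snap('wrist','w3')"
```

```text
time: 9.55
ee_pos: [0.494, 0.3127, 0.2484]
eef_rot: [-0.501, -0.498, 0.502, -0.499]
ft_force: [0.1, 0.9, 0.4]
width: 0.087
time: 10.55
ee_pos: [0.4939, 0.313, 0.2482]
eef_rot: [0.129, 0.695, -0.13, 0.695]
ft_force: [0.0, 0.1, 0.2]
width: 0.0871
t 10.55 tcp [0.4939 0.313  0.2482] w 0.0871 F [0.  0.1 0.2] q [ 0.32  0.6  -1.39  1.49  0.59  1.54  0.15]
toolx [-0.    -0.001 -1.   ] tooly [ 0.361  0.933 -0.001] yhead 68.87
```

View pics/w3.png

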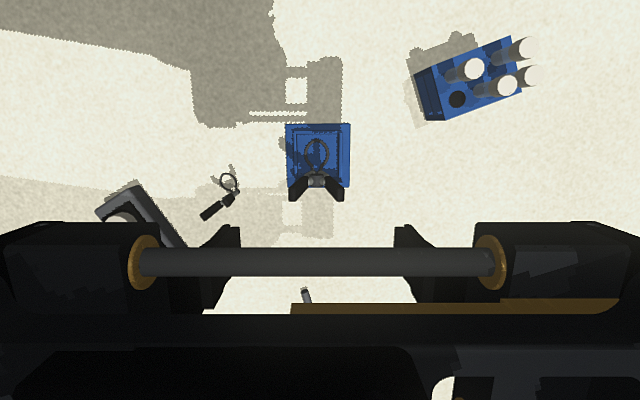

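The pliers are centred between the fingers (both about column 317) and square to them. Descend.

```bash
python3 -m inch '[[[0,0,-0.2,0,0,0,0],[0,0,-0.4,0,0,0,0],[0,0,-0.5,0,0,0,0],[0,0,-0.6,0,0,0,0],[0,0,-0.6,0,0,0,0]]]'; python3 -c "
from h import *
i,c=snap('wrist','w4')"; python3 p.py
```

```text
time: 11.1
ee_pos: [0.4929, 0.3142, 0.1759]
eef_rot: [0.129, 0.695, -0.13, 0.695]
ft_force: [-0.5, -0.4, 0.5]
width: 0.0866
t 11.15 tcp [0.4931 0.3147 0.1769] w 0.0871 F [-0.5 -0.9  0.1] q [ 0.31  0.65 -1.34  1.59  0.64  1.42  0.11]
toolx [-0. -0. -1.] tooly [ 0.361  0.933 -0.   ] yhead 68.86
```

View pics/w4.png

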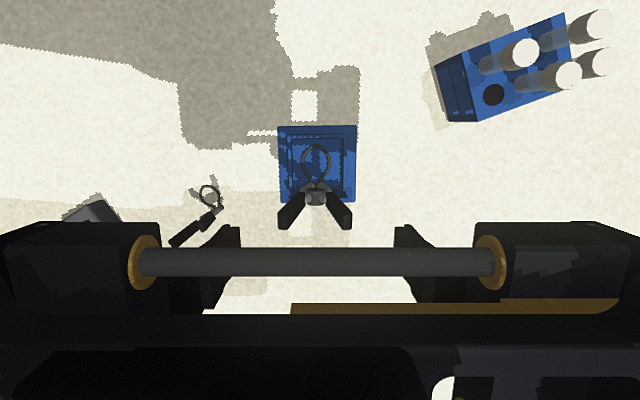

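```bash
python3 -c "
from h import *
i,c=load('w4');cv2.imwrite('pics/w4a.png',crop(i,260,110,370,240,4.5))
print(proj(c,[[.494,.313,.138],[.4935,.3135,.138],[.494+.0095,.313+.0247,.138],[.494-.0095,.313-.0247,.138],[.4709,.3226,.008]]), (proj(c,[[.494,.313,.138],[.494+.0095,.313+.0247,.138],[.494-.0095,.313-.0247,.138],[.4709,.3226,.008]])-[260,110])*4.5)"
```

```text
[[313.59283814 222.77532506]
 [314.00331187 221.88687588]
 [351.85044469 222.67730492]
 [275.34453149 222.87332138]
 [315.30111822 161.99537885]] [[241.16777165 507.48896277]
 [413.32700112 507.04787212]
 [ 69.0503917  507.92994619]
 [248.85503197 233.97920485]]
```

View pics/w4a.png

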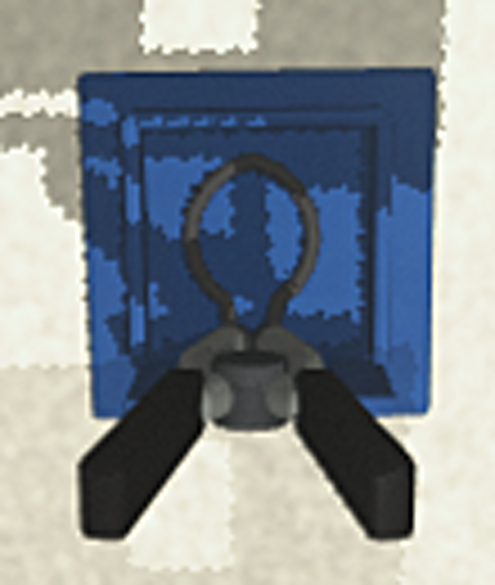

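```bash
python3 -m inch '[[[0,0,-0.2,0,0,0,0],[0,0,-0.4,0,0,0,0],[0,0,-0.55,0,0,0,0],[0,0,-0.685,0,0,0,0],[0,0,-0.685,0,0,0,0]]]'; python3 p.py; python3 -m inch '[[[0,0,0,0,0,0,0.3],[0,0,0,0,0,0,0.5],[0,0,0,0,0,0,1],[0,0,0,0,0,0,1],[0,0,0,0,0,0,1],[0,0,0,0,0,0,1],[0,0,0,0,0,0,1],[0,0,0,0,0,0,1]]]' 25; python3 p.py; python3 -c "
from h import *
i,c=snap('side','s5');cv2.imwrite('pics/s5a.png',crop(i,230,170,360,300,4.5))
i,c=snap('wrist','w5');cv2.imwrite('pics/w5a.png',crop(i,200,100,440,320,3))"
```

```text
time: 11.65
ee_pos: [0.4926, 0.3142, 0.0932]
eef_rot: [0.129, 0.696, -0.13, 0.695]
ft_force: [0.2, -0.0, -0.4]
width: 0.087
t 11.65 tcp [0.4926 0.3142 0.0932] w 0.087 F [ 0.2 -0.  -0.4] q [ 0.27  0.72 -1.27  1.67  0.72  1.3   0.07]
toolx [-0.002 -0.001 -1.   ] tooly [ 0.36   0.933 -0.002] yhead 68.9
time: 12.45
ee_pos: [0.4944, 0.3143, 0.0963]
eef_rot: [0.13, 0.694, -0.13, 0.696]
ft_force: [1.3, -10.1, 20.6]
width: 0.0314
t 12.45 tcp [0.4944 0.3143 0.0963] w 0.0314 F [  1.3 -10.1  20.6] q [ 0.28  0.72 -1.27  1.67  0.72  1.3   0.07]
toolx [ 0.003 -0.001 -1.   ] tooly [0.361 0.933 0.   ] yhead 68.85
```

View pics/s5a.png

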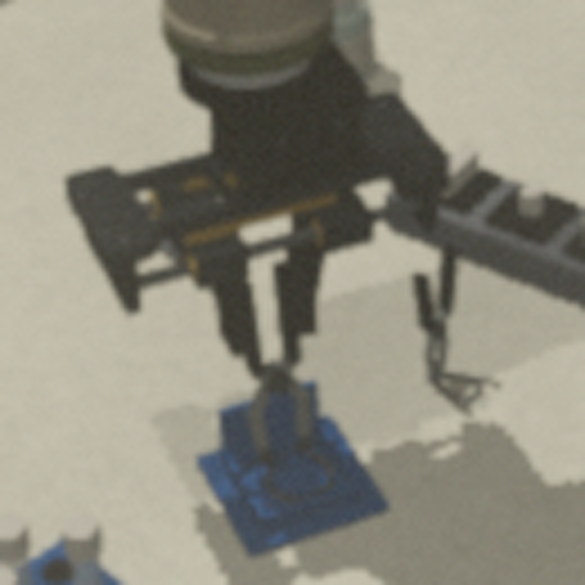

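View pics/w5a.png

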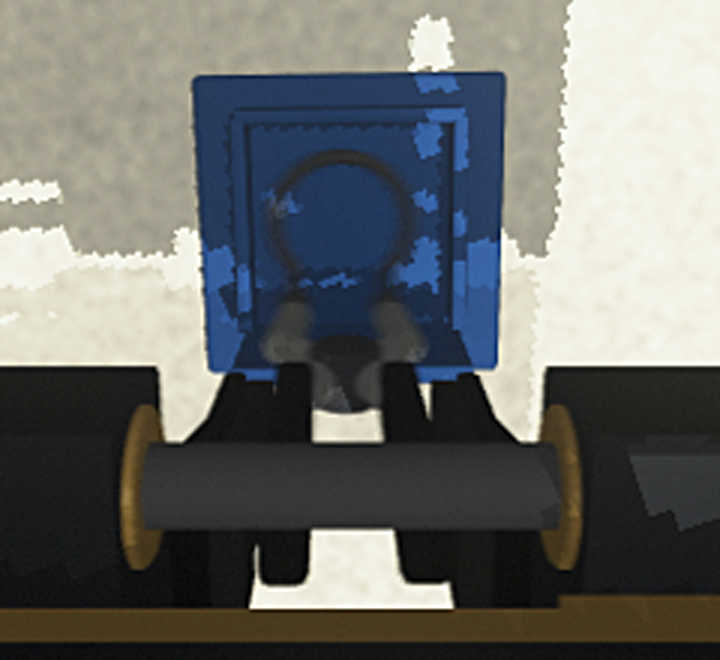

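```bash
python3 -m inch '[[[0,0,0.05,0,0,0,1],[0,0,0.15,0,0,0,1],[0,0,0.35,0,0,0,1],[0,0,0.6,0,0,0,1],[0,0,0.8,0,0,0,1],[0,0,1,0,0,0,1],[0,0,1,0,0,0,1],[0,0,1,0,0,0,1]]]' 40; python3 p.py; python3 -c "
from h import *
i,c=snap('side','s6');cv2.imwrite('pics/s6a.png',crop(i,230,150,360,280,4.5))
i,c=snap('wrist','w6');cv2.imwrite('pics/w6a.png',crop(i,200,100,440,320,3))"
```

```text
time: 13.35
ee_pos: [0.493, 0.3149, 0.215]
eef_rot: [0.129, 0.695, -0.129, 0.695]
ft_force: [0.1, 0.0, -2.6]
width: 0.0282
t 13.35 tcp [0.493  0.3149 0.215 ] w 0.0282 F [ 0.1  0.  -2.6] q [ 0.32  0.62 -1.37  1.54  0.61  1.48  0.14]
toolx [ 0.  0. -1.] tooly [0.36  0.933 0.   ] yhead 68.92
```

View pics/s6a.png

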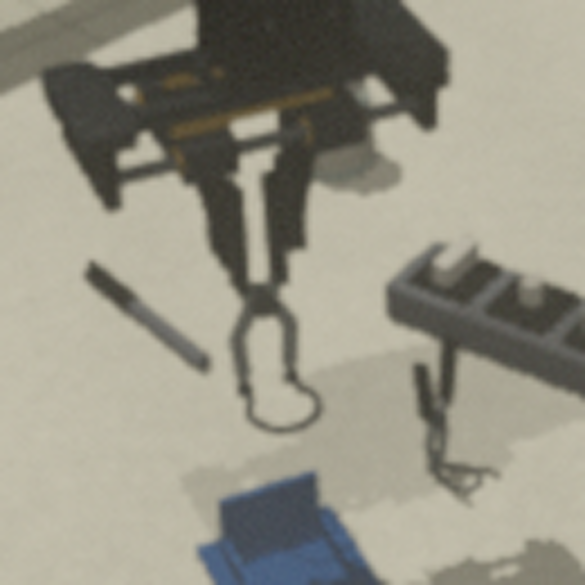

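View pics/w6a.png

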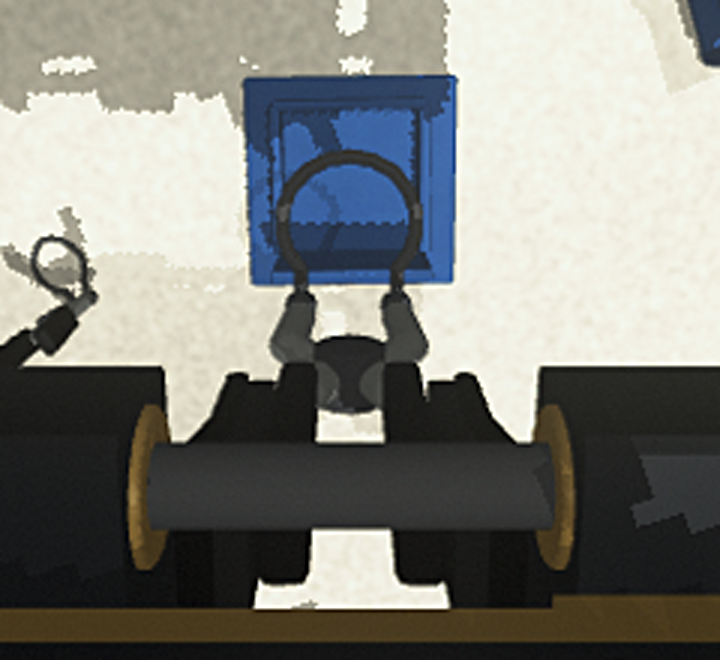

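The pliers are out and upright, with the ring spread open and round. Raise and carry toward the rotator.

```bash
python3 -m inch '[[[0,0,0.2,0,0,0,1],[0,-0.1,0.4,0,0,0,1],[0.05,-0.4,0.45,0,0,0,1],[0.1,-0.7,0.45,0,0,0,1],[0.12,-1,0.45,0,0,0,1],[0.12,-1,0.45,0,0,0,1]]]'; python3 -m inch '[[[0.03,-0.25,0,0,0,0,1],[0.06,-0.5,0,0,0,0,1],[0.09,-0.75,0,0,0,0,1],[0.12,-1,0,0,0,0,1]]]';python3 -m inch '[[[0.03,-0.25,0,0,0,0,1],[0.06,-0.5,0,0,0,0,1],[0.09,-0.75,0,0,0,0,1],[0.12,-1,0,0,0,0,1]]]';python3 -m inch '[[[0.03,-0.25,0,0,0,0,1],[0.06,-0.5,0,0,0,0,1],[0.09,-0.75,0,0,0,0,1],[0.12,-1,0,0,0,0,1],[0.12,-1,0,0,0,0,1],[0.12,-1,0,0,0,0,1]]]'; python3 p.py; python3 -c "
from h import *
i,c=snap('wrist','w7')"
```

```text
time: 14.05
ee_pos: [0.5091, 0.1885, 0.2673]
eef_rot: [0.131, 0.695, -0.133, 0.694]
ft_force: [1.2, -0.0, -1.8]
width: 0.0283
time: 14.45
ee_pos: [0.5214, 0.0739, 0.268]
eef_rot: [0.129, 0.696, -0.129, 0.695]
ft_force: [0.3, 0.6, -1.5]
width: 0.0283
time: 14.85
ee_pos: [0.5359, -0.0461, 0.2679]
eef_rot: [0.129, 0.696, -0.129, 0.695]
ft_force: [0.5, 0.1, -1.7]
width: 0.0286
time: 15.45
ee_pos: [0.5504, -0.165, 0.2678]
eef_rot: [0.13, 0.696, -0.129, 0.695]
ft_force: [0.2, -0.0, -2.0]
width: 0.0284
t 15.45 tcp [ 0.5504 -0.165   0.2678] w 0.0284 F [ 0.2 -0.  -2. ] q [ 1.19  0.53 -1.36  1.48  0.51  1.54  1.05]
toolx [-0.001  0.002 -1.   ] tooly [0.36  0.933 0.001] yhead 68.88
```

View pics/w7.png

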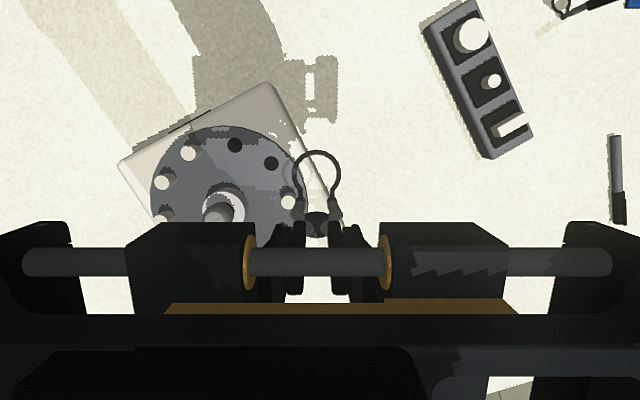

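```bash
python3 -m inch '[[[0.03,-0.25,0,0,0,0,1],[0.06,-0.5,0,0,0,0,1],[0.1,-0.75,0,0,0,0,1],[0.13,-0.97,0,0,0,0,1],[0.13,-0.97,0,0,0,0,1],[0.13,-0.97,0,0,0,0,1],[0.13,-0.97,0,0,0,0,1]]]'; python3 p.py; python3 -c "
from h import *
i,c=snap('wrist','w8');cv2.imwrite('pics/w8a.png',crop(i,256,120,376,240,6))
i,c=snap('side','s8');cv2.imwrite('pics/s8a.png',crop(i,360,70,470,170,7))
i,c=snap('top','t8');cv2.imwrite('pics/t8a.png',crop(i,430,165,550,280,5))"
```

```text
time: 16.2
ee_pos: [0.5666, -0.2793, 0.2689]
eef_rot: [0.129, 0.695, -0.128, 0.695]
ft_force: [0.2, 0.2, -1.2]
width: 0.0283
t 16.2 tcp [ 0.5666 -0.2793  0.2689] w 0.0283 F [ 0.2  0.2 -1.2] q [ 1.2   0.63 -1.27  1.32  0.6   1.6   1.21]
toolx [ 0.  0. -1.] tooly [0.357 0.934 0.   ] yhead 69.08
```

View pics/w8a.png

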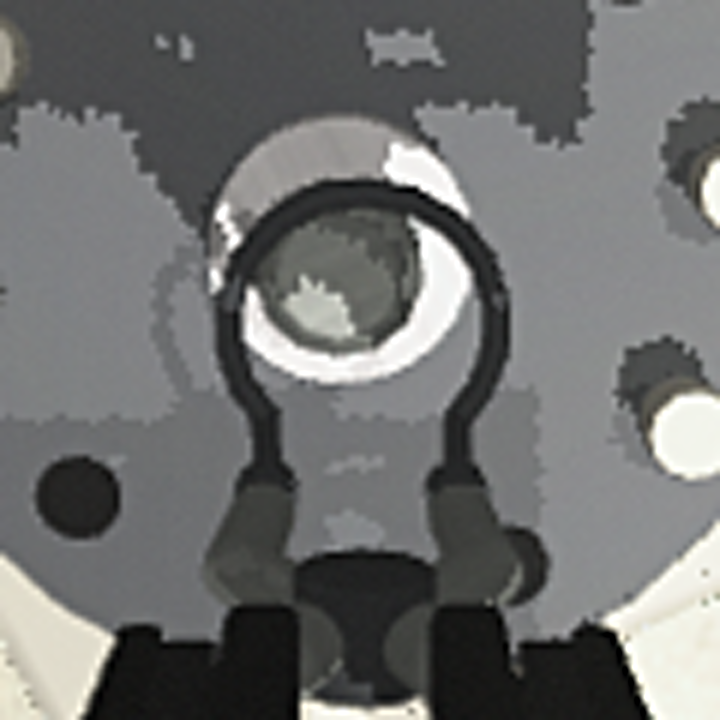

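View pics/s8a.png

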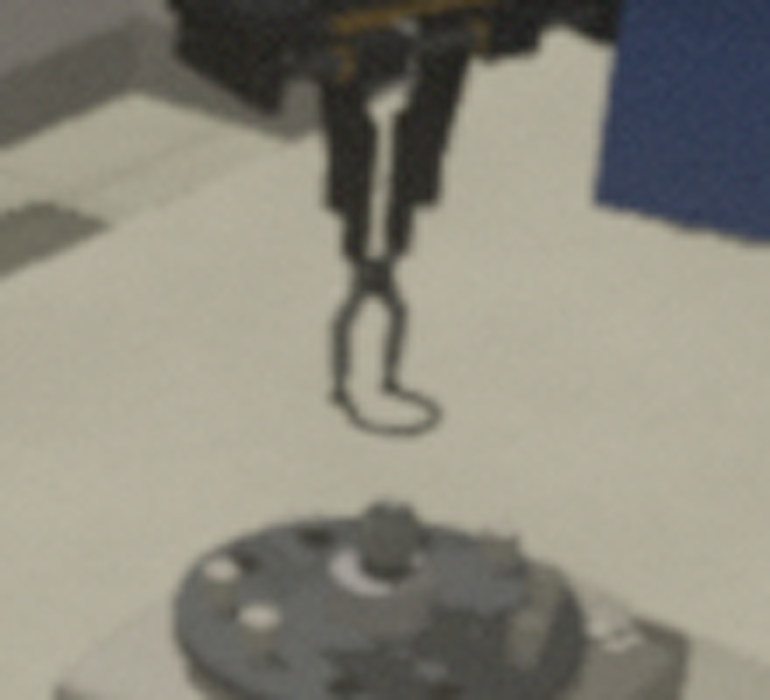

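View pics/t8a.png

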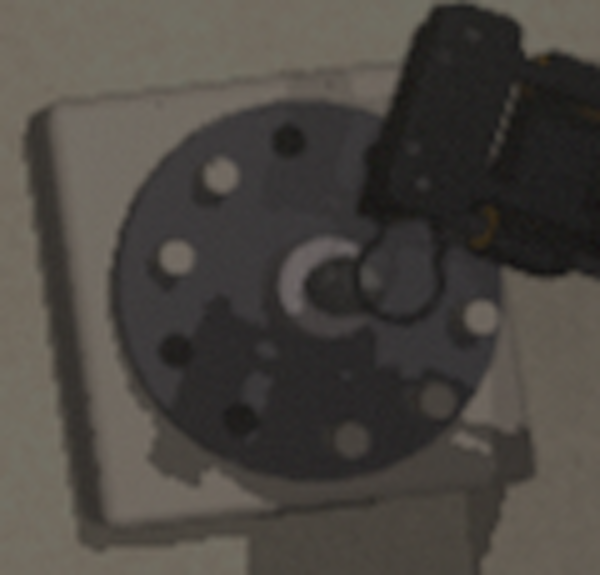

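```bash
cat > m3.py <<'E'
from h import *
def fitc(P,r=None):
    from scipy.optimize import least_squares
    P=np.array(P)[:,:2]
    if r is None:
        s=least_squares(lambda v:np.hypot(*(P-v[:2]).T)-v[2],[*P.mean(0),.02]); return s.x,np.abs(s.fun).max()
    s=least_squares(lambda v:np.hypot(*(P-v[:2]).T)-r,P.mean(0)); return s.x,np.abs(s.fun).max()
im,c=load('w8')
f=lambda x,y,z:onz(c,256+(x+.5)/6-.5,120+(y+.5)/6-.5,z)
land=[(262,300),(285,335),(335,355),(380,342),(410,310),(420,270)]
print('land',fitc([f(*p,.126) for p in land]),fitc([f(*p,.126) for p in land],.0145))
hub=[(270,345),(310,375),(350,383),(400,372),(445,330),(470,275)]
print('hub',fitc([f(*p,.1) for p in hub]),fitc([f(*p,.1) for p in hub],.024))
ro=[(218,300),(218,340),(232,260),(290,200),(364,180),(440,205),(495,260),(509,300),(505,350)]
for z in (.176,.179,.182,.185): print('ring',z,fitc([f(*p,z) for p in ro]),fitc([f(*p,z) for p in ro],.0205))
print(c['xyz'],R.from_quat(c['attitude']).as_matrix()[:,2])
E
python3 m3.py
```

```text
land (array([ 0.54356157, -0.27381543,  0.01361988]), np.float64(0.0001357101166085048)) (array([ 0.54240706, -0.27360396]), np.float64(0.0007593807842955769))
hub (array([ 0.54678583, -0.27265151,  0.02104265]), np.float64(0.0006293461164324915)) (array([ 0.54308203, -0.27257469]), np.float64(0.0015284583886489116))
ring 0.176 (array([ 0.54548633, -0.27008018,  0.02063622]), np.float64(0.0003176442532525567)) (array([ 0.5453287 , -0.27001751]), np.float64(0.0003979289558665236))
ring 0.179 (array([ 0.54500253, -0.26989313,  0.02039403]), np.float64(0.00031391636755572633)) (array([ 0.54512687, -0.2699426 ]), np.float64(0.00038762840826071787))
ring 0.182 (array([ 0.54451872, -0.26970608,  0.02015184]), np.float64(0.00031018848183952605)) (array([ 0.54493286, -0.26987092]), np.float64(0.0006665939149619465))
ring 0.185 (array([ 0.54403492, -0.26951903,  0.01990965]), np.float64(0.0003064605961607056)) (array([ 0.54474666, -0.2698025 ]), np.float64(0.000941306717239309))
[ 0.50426245 -0.25414213  0.43162285] [-0.23152457  0.08704756  0.96892678]
```

```bash
python3 -m inch '[[[-0.017,-0.03,-0.1,0,0,0,1],[-0.017,-0.03,-0.2,0,0,0,1],[-0.017,-0.03,-0.29,0,0,0,1],[-0.017,-0.03,-0.29,0,0,0,1],[-0.017,-0.03,-0.29,0,0,0,1],[-0.017,-0.03,-0.29,0,0,0,1]]]'; python3 p.py; python3 -c "
from h import *
i,c=snap('wrist','w9');cv2.imwrite('pics/w9a.png',crop(i,256,120,376,240,6))
i,c=snap('side','s9');cv2.imwrite('pics/s9a.png',crop(i,380,110,450,180,8))"
```

```text
time: 16.95
ee_pos: [0.5644, -0.285, 0.2344]
eef_rot: [0.129, 0.695, -0.129, 0.695]
ft_force: [0.9, 0.0, -1.4]
width: 0.0288
t 16.95 tcp [ 0.5644 -0.285   0.2344] w 0.0288 F [ 0.9  0.  -1.4] q [ 1.21  0.65 -1.26  1.38  0.62  1.54  1.21]
toolx [ 0.001  0.    -1.   ] tooly [0.36  0.933 0.   ] yhead 68.92
```

View pics/w9a.png

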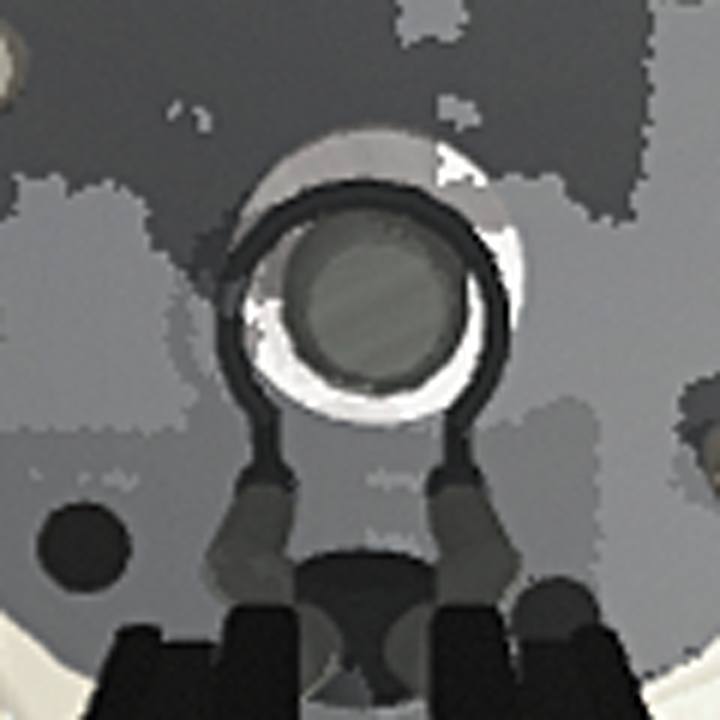

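View pics/s9a.png

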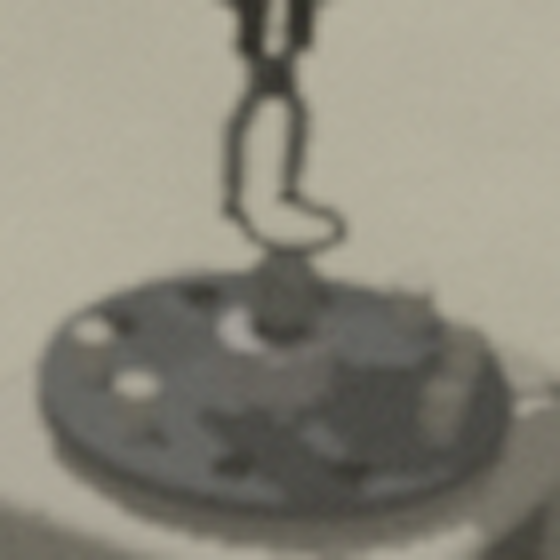

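```bash
cat > m4.py <<'E'
from m3 import fitc
from h import *
im,c=load('w9')
f=lambda x,y,z:onz(c,256+(x+.5)/6-.5,120+(y+.5)/6-.5,z)
land=[(283,285),(285,325),(305,364),(335,385),(371,392),(410,386),(445,360),(463,325),(468,290)]
print('land',fitc([f(*p,.126) for p in land]),fitc([f(*p,.126) for p in land],.0145))
end=[(305,300),(318,345),(345,372),(380,381),(420,370),(448,340),(456,300),(445,265)]
print('end',fitc([f(*p,.132) for p in end]),fitc([f(*p,.132) for p in end],.010))
ro=[(218,300),(218,340),(232,260),(290,200),(364,180),(440,205),(495,260),(509,300),(505,350)]
ri=[(240,310),(243,345),(252,272),(290,228),(364,206),(430,222),(470,260),(486,310),(482,345)]
for z in (.143,.146,.149): print('ring',z,fitc([f(*p,z) for p in ro]),fitc([f(*p,z) for p in ri]))
E
python3 m4.py | grep -v "^land.*\[ 0.5436" 
```

```text
land (array([ 0.54356157, -0.27381543,  0.01361988]), np.float64(0.0001357101166085048)) (array([ 0.54240706, -0.27360396]), np.float64(0.0007593807842955769))
hub (array([ 0.54678583, -0.27265151,  0.02104265]), np.float64(0.0006293461164324915)) (array([ 0.54308203, -0.27257469]), np.float64(0.0015284583886489116))
ring 0.176 (array([ 0.54548633, -0.27008018,  0.02063622]), np.float64(0.0003176442532525567)) (array([ 0.5453287 , -0.27001751]), np.float64(0.0003979289558665236))
ring 0.179 (array([ 0.54500253, -0.26989313,  0.02039403]), np.float64(0.00031391636755572633)) (array([ 0.54512687, -0.2699426 ]), np.float64(0.00038762840826071787))
ring 0.182 (array([ 0.54451872, -0.26970608,  0.02015184]), np.float64(0.00031018848183952605)) (array([ 0.54493286, -0.26987092]), np.float64(0.0006665939149619465))
ring 0.185 (array([ 0.54403492, -0.26951903,  0.01990965]), np.float64(0.0003064605961607056)) (array([ 0.54474666, -0.2698025 ]), np.float64(0.000941306717239309))
[ 0.50426245 -0.25414213  0.43162285] [-0.23152457  0.08704756  0.96892678]
land (array([ 0.5428159 , -0.27373911,  0.01388092]), np.float64(0.00018158468576788718)) (array([ 0.5421163 , -0.27346357]), np.float64(0.0008031166661091847))
end (array([ 0.54291427, -0.27275508,  0.01103369]), np.float64(0.00017819175037331152)) (array([ 0.54383468, -0.27281764]), np.float64(0.0015020150167068952))
ring 0.143 (array([ 0.543148  , -0.27567908,  0.02050564]), np.float64(0.00031545727883751026)) (array([ 0.54301336, -0.27556073,  0.01720979]), np.float64(0.00035973698770266557))
ring 0.146 (array([ 0.54266345, -0.27548973,  0.02026343]), np.float64(0.0003117311733841742)) (array([ 0.5425304 , -0.27537276,  0.01700651]), np.float64(0.0003554878613118116))
ring 0.149 (array([ 0.5421789 , -0.27530037,  0.02002122]), np.float64(0.00030800506792706336)) (array([ 0.54204744, -0.2751848 ,  0.01680323]), np.float64(0.000351238734893438))
```

```bash
python3 -m inch '[[[0,0.012,-0.04,0,0,0,1],[0,0.012,-0.07,0,0,0,1],[0,0.012,-0.07,0,0,0,1],[0,0.012,-0.07,0,0,0,1],[0,0.012,-0.07,0,0,0,1]]]'; python3 p.py; python3 -c "
from h import *
i,c=snap('wrist','w10');cv2.imwrite('pics/w10a.png',crop(i,256,120,376,240,6))
i,c=snap('side','s10');cv2.imwrite('pics/s10a.png',crop(i,380,110,450,180,8))"; python3 p.py
```

```text
time: 17.55
ee_pos: [0.5642, -0.2838, 0.2257]
eef_rot: [0.129, 0.695, -0.129, 0.695]
ft_force: [0.0, -0.4, -1.9]
width: 0.0281
t 17.55 tcp [ 0.5642 -0.2838  0.2257] w 0.0281 F [ 0.  -0.4 -1.9] q [ 1.21  0.66 -1.26  1.39  0.62  1.53  1.2 ]
toolx [ 0.  0. -1.] tooly [0.36  0.933 0.   ] yhead 68.91
t 17.65 tcp [ 0.5643 -0.2837  0.2257] w 0.0285 F [ 0.2  0.4 -1.9] q [ 1.21  0.66 -1.26  1.39  0.62  1.53  1.2 ]
toolx [ 0.  0. -1.] tooly [0.36  0.933 0.   ] yhead 68.91
```

View pics/w10a.png

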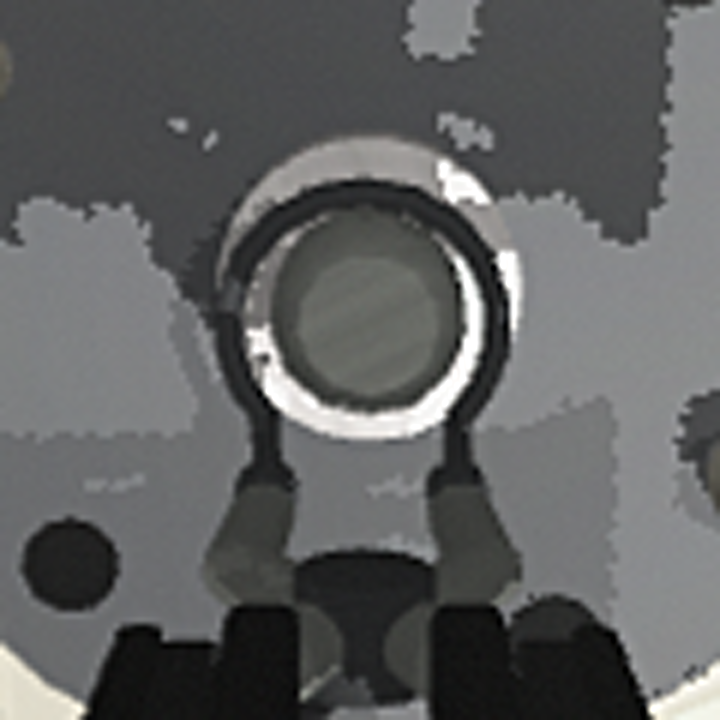

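View pics/s10a.png

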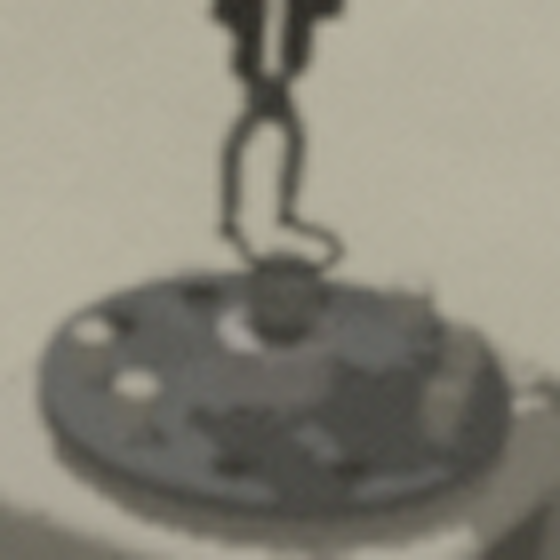

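```bash
cat > m5.py <<'E'
from h import *
from scipy.optimize import least_squares
def fitc(P):
    P=np.array(P)[:,:2]
    s=least_squares(lambda v:np.hypot(*(P-v[:2]).T)-v[2],[*P.mean(0),.02]); return s.x.round(4),np.abs(s.fun).max().round(4)
im,c=load('w10')
f=lambda x,y,z:onz(c,256+(x+.5)/6-.5,120+(y+.5)/6-.5,z)
land=[(271,305),(275,345),(295,383),(330,405),(366,410),(405,404),(440,378),(459,345),(464,305),(452,255)]
print('land',fitc([f(*p,.126) for p in land]))
end=[(298,320),(312,365),(340,390),(372,398),(410,386),(437,355),(444,320),(435,285),(400,258),(350,256),(318,275)]
print('end',fitc([f(*p,.132) for p in end]))
ro=[(218,300),(218,340),(232,260),(290,200),(364,180),(440,205),(495,260),(509,300),(505,350)]
ri=[(240,310),(243,345),(252,272),(290,228),(364,206),(430,222),(470,260),(486,310),(482,345)]
for z in (.134,.137,.14): print('ring',z,fitc([f(*p,z) for p in ro]),fitc([f(*p,z) for p in ri]))
E
python3 m5.py
```

```text
land (array([ 0.5426, -0.2735,  0.0143]), np.float64(0.0005))
end (array([ 0.5434, -0.2732,  0.0104]), np.float64(0.0002))
ring 0.134 (array([ 0.543 , -0.2744,  0.0205]), np.float64(0.0003)) (array([ 0.5428, -0.2743,  0.0172]), np.float64(0.0004))
ring 0.137 (array([ 0.5425, -0.2742,  0.0203]), np.float64(0.0003)) (array([ 0.5424, -0.2741,  0.017 ]), np.float64(0.0004))
ring 0.14 (array([ 0.542, -0.274,  0.02 ]), np.float64(0.0003)) (array([ 0.5419, -0.2739,  0.0168]), np.float64(0.0004))
```

```bash
python3 -m inch '[[[0.004,0.008,0,0,0,0,1],[0.004,0.008,-0.03,0,0,0,1],[0.004,0.008,-0.06,0,0,0,1],[0.004,0.008,-0.09,0,0,0,1],[0.004,0.008,-0.12,0,0,0,1],[0.004,0.008,-0.12,0,0,0,1],[0.004,0.008,-0.12,0,0,0,1]]]'; python3 p.py; python3 -c "
from h import *
i,c=snap('wrist','w11');cv2.imwrite('pics/w11a.png',crop(i,256,120,376,240,6))
i,c=snap('side','s11');cv2.imwrite('pics/s11a.png',crop(i,380,110,450,180,8))"
```

```text
time: 18.35
ee_pos: [0.5647, -0.2827, 0.2111]
eef_rot: [0.129, 0.695, -0.129, 0.695]
ft_force: [-0.1, -0.3, -2.4]
width: 0.0284
t 18.35 tcp [ 0.5647 -0.2827  0.2111] w 0.0284 F [-0.1 -0.3 -2.4] q [ 1.21  0.67 -1.25  1.41  0.63  1.5   1.19]
toolx [-0.  0. -1.] tooly [0.36  0.933 0.   ] yhead 68.91
```

View pics/w11a.png

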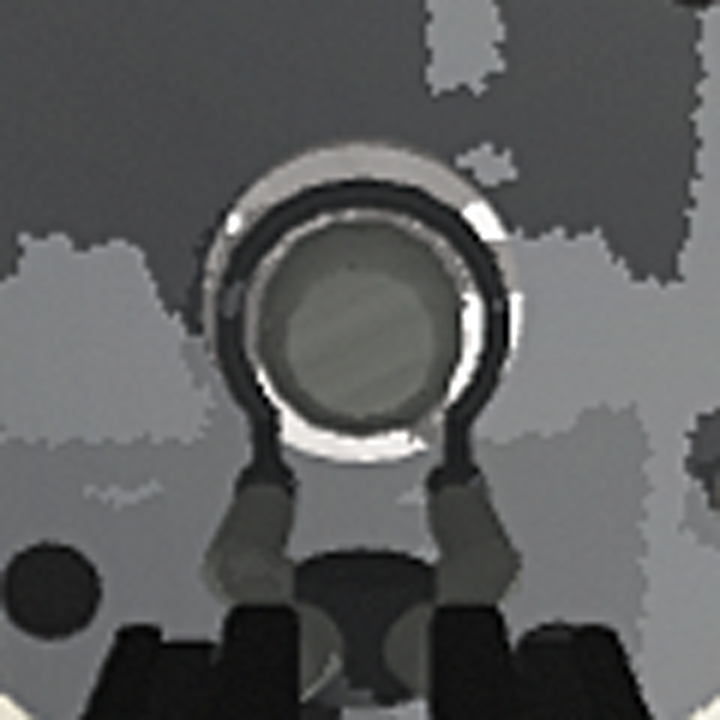

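View pics/s11a.png

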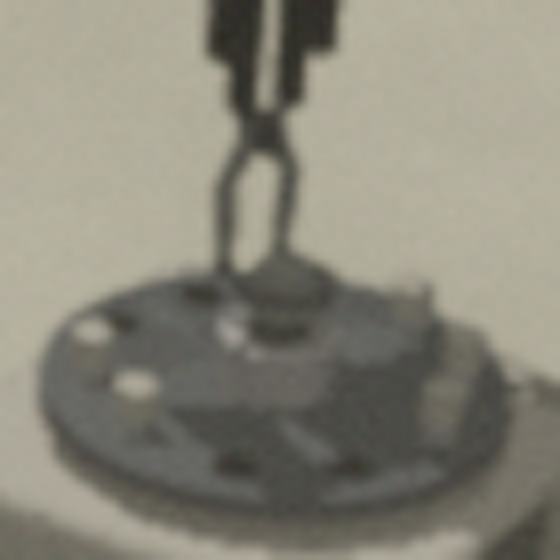

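The ring is around the land with clear space all round, and the force is unchanged. Continue down.

```bash
python3 -m inch '[[[0,0,-0.02,0,0,0,1],[0,0,-0.04,0,0,0,1],[0,0,-0.06,0,0,0,1],[0,0,-0.08,0,0,0,1],[0,0,-0.1,0,0,0,1],[0,0,-0.12,0,0,0,1],[0,0,-0.14,0,0,0,1],[0,0,-0.14,0,0,0,1],[0,0,-0.14,0,0,0,1]]]'; python3 p.py|head -1; python3 -m inch '[[[0,0,-0.01,0,0,0,1],[0,0,-0.01,0,0,0,1],[0,0,-0.01,0,0,0,1]]]' | grep -E 'pos|force'; python3 -m inch '[[[0,0,-0.007,0,0,0,1],[0,0,-0.007,0,0,0,1],[0,0,-0.007,0,0,0,1]]]' | grep -E 'pos|force'
```

```text
time: 19.35
ee_pos: [0.5647, -0.2827, 0.1944]
eef_rot: [0.129, 0.695, -0.129, 0.695]
ft_force: [0.1, -0.3, -1.0]
width: 0.0282
t 19.35 tcp [ 0.5647 -0.2827  0.1944] w 0.0282 F [ 0.1 -0.3 -1. ] q [ 1.21  0.68 -1.24  1.44  0.64  1.48  1.19]
ee_pos: [0.5647, -0.2827, 0.1932]
ft_force: [-1.0, -0.2, -2.1]
ee_pos: [0.5647, -0.2828, 0.1923]
ft_force: [0.1, 0.0, -0.7]
```

```bash
for i in 1; do python3 -m inch '[[[0,0,-0.006,0,0,0,1],[0,0,-0.006,0,0,0,1],[0,0,-0.006,0,0,0,1]]]' | grep -E 'pos|force'; done; python3 -c "
from h import *
i,c=snap('wrist','w12');cv2.imwrite('pics/w12a.png',crop(i,256,120,376,240,6))
i,c=snap('side','s12');cv2.imwrite('pics/s12a.png',crop(i,380,110,450,180,8))"
```

```text
ee_pos: [0.5647, -0.2828, 0.1916]
ft_force: [0.2, 0.4, -2.3]
```

View pics/w12a.png

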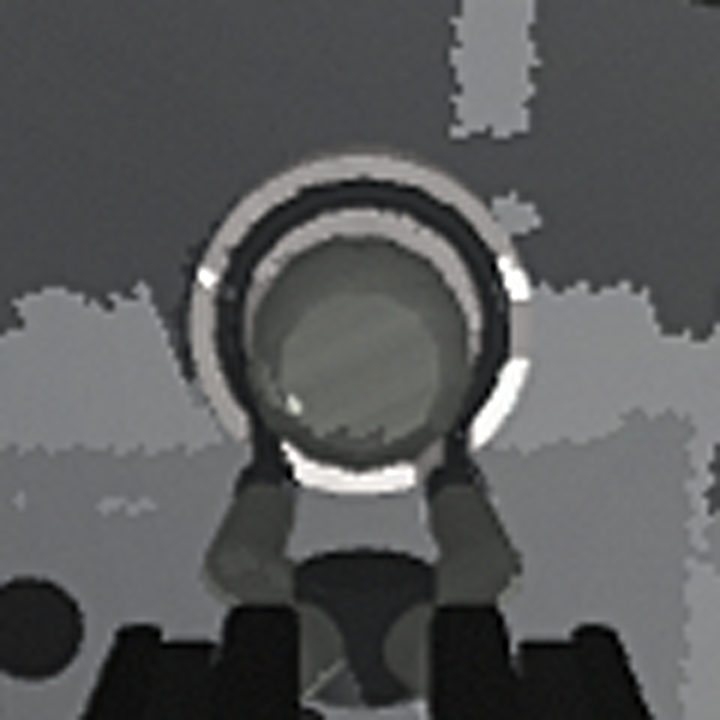

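View pics/s12a.png

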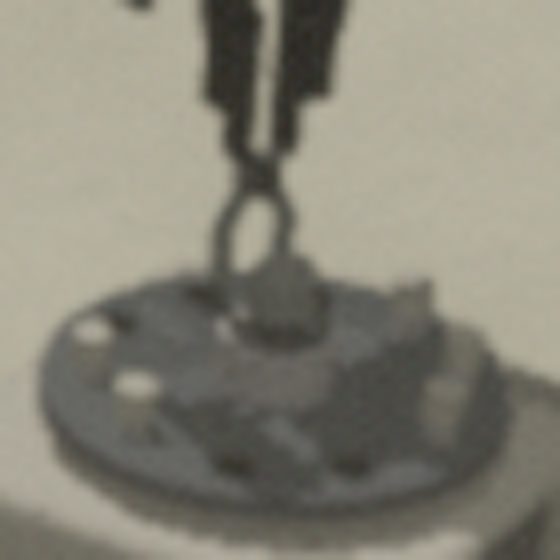

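```bash
python3 -m inch '[[[0,0,-0.004,0,0,0,1],[0,0,-0.004,0,0,0,1]]]' | grep -E 'pos|force'; python3 -m inch '[[[0,0,-0.004,0,0,0,1],[0,0,-0.004,0,0,0,1]]]' | grep -E 'pos|force';  python3 -m inch '[[[0,0,-0.004,0,0,0,1],[0,0,-0.004,0,0,0,1]]]' | grep -E 'pos|force'
```

```text
ee_pos: [0.5647, -0.2828, 0.1911]
ft_force: [-0.5, 0.3, -1.7]
ee_pos: [0.5647, -0.2828, 0.1906]
ft_force: [0.6, 0.1, -2.2]
ee_pos: [0.5648, -0.2828, 0.1904]
ft_force: [-0.6, 0.4, 0.9]
```

```bash
python3 -m inch '[[[0,0,-0.004,0,0,0,1],[0,0,-0.004,0,0,0,1]]]' | grep -E 'pos|force'
```

```text
ee_pos: [0.5649, -0.2828, 0.1902]
ft_force: [-0.2, 0.1, 4.7]
```

Contact with the hub came at TCP z of about 0.1904, with Fz rising from -2 to +4.7 N. Ease back to a light touch.

```bash
python3 -m inch '[[[0,0,0.004,0,0,0,1],[0,0,0.004,0,0,0,1],[0,0,0.004,0,0,0,1],[0,0,0.004,0,0,0,1]]]' | grep -E 'pos|force|wid'; python3 -c "
from h import *
i,c=snap('wrist','w13');cv2.imwrite('pics/w13a.png',crop(i,256,120,376,240,6))
i,c=snap('side','s13')
i,c=snap('top','t13')"; python3 p.py
```

```text
ee_pos: [0.5648, -0.2828, 0.1903]
ft_force: [-0.3, -0.4, 2.9]
width: 0.0288
t 21.7 tcp [ 0.5648 -0.2827  0.1903] w 0.0285 F [ 0.1 -0.3  4.1] q [ 1.21  0.68 -1.24  1.44  0.64  1.47  1.18]
toolx [ 0.  0. -1.] tooly [0.36  0.933 0.   ] yhead 68.91
```

View pics/w13a.png

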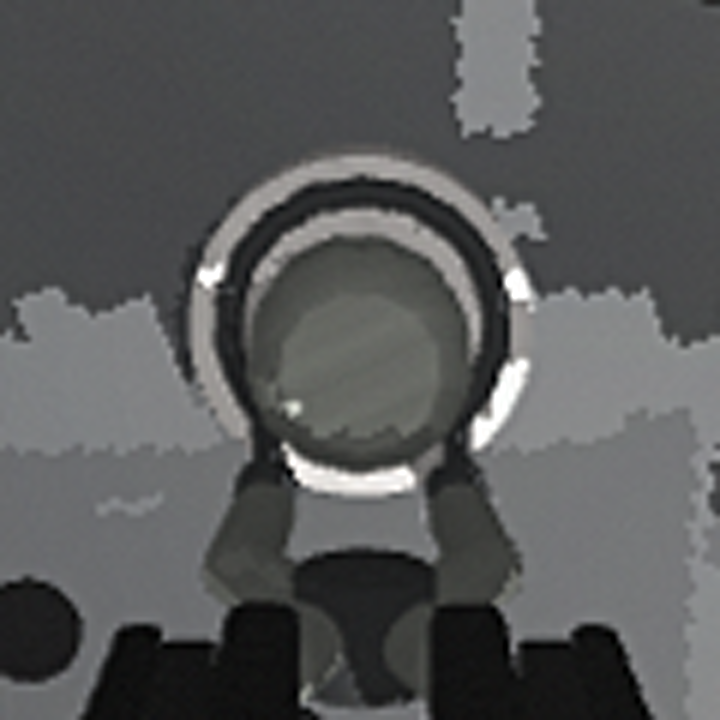

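View pics/s13.png

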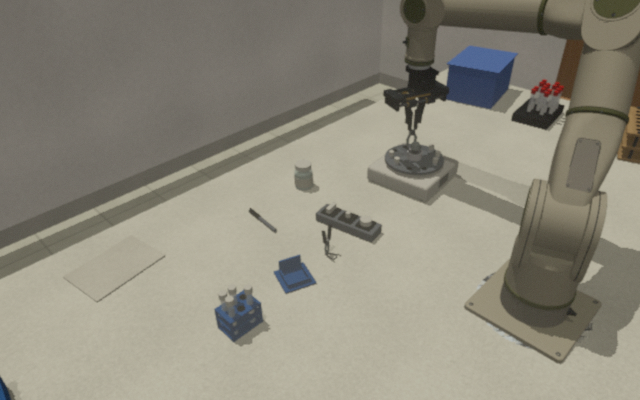

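The ring is level with the groove, concentric with the hub rim, and the bystanders haven't moved. Contact is still about 5 N, so ease slightly more.

```bash
python3 -m inch '[[[0,0,0.003,0,0,0,1],[0,0,0.003,0,0,0,1],[0,0,0.003,0,0,0,1]]]' | grep -E 'pos|force|wid'; python3 -m inch '[[[0,0,0,0,0,0,1],[0,0,0,0,0,0,1],[0,0,0,0,0,0,1],[0,0,0,0,0,0,1]]]' | grep -E 'pos|force|wid'
```

```text
ee_pos: [0.5646, -0.2827, 0.1904]
ft_force: [1.5, -0.6, 0.4]
width: 0.0284
ee_pos: [0.5646, -0.2827, 0.1904]
ft_force: [0.3, -0.7, 1.0]
width: 0.0284
```

Light touch of about 2 to 3 N, and steady. Hand in.

```bash
python3 -c "
from bench import *
print(close_job())"; python3 p.py|head -1
```

```text
the job is handed in; nothing more can be done
None
the job is handed in; nothing more can be done
```

The job is handed in after about 22 s of the 61 s allowed; no verdict was reported.

- **Keys:** I pressed the small round key, then the bar key, then the large round key, each to its hard stop. The finger stopped 46 mm above the bench, against the 52 mm key tops. The force at the stop was 21–35 N, well above the 5 N spring. A side view showed all three keys up again. The small-key press peaked higher than intended, at about 35 N.
- **Pliers:** I took the larger pair from the blue stand and squeezed it with 40 N. The opening reads 28.4 mm, slightly past the nominal 30 mm stop. The ring measured about 34 mm inside.
- **Ring on the stub:** The ring went down over the stub with no rise in force until it met the hub, where the reading rose by about 7 N. I then eased back to a light touch of about 3 N.
- **Last checks:** The last wrist picture showed the ring concentric with the hub, level with the groove and clear of the stub. The last side view showed the pen, jar and rack still in place. The two estimates of the ring's height below the tool differed by about 3 mm, so I went by the contact with the hub.

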